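# Couple the pull-off tester to the ball bolt of a glued test disc

### The job

Get the bond test ready: swing up the red-knobbed lever of the blue pull-off tester so that its coupler opens, then lower the tester over the steel ball on the mortar slab and keep hold of it until the ball is fully home in the coupler with the feet down on the slab; the disc with the ball is glued a little off the slab's middle, so feel for it and ease the tester sideways without forcing it. Then let go and press the lever fully down to lock the coupler on the ball, leaving the tester standing level on its four feet on the slab; do not tip the tester or disturb the marker, spatula and mortar cube.

Things in the scene. Friction and masses are not known exactly. Their poses are not given: they have to be found in the camera images.
- tester: Pull-off tester, about 0.95 kg, 158 mm tall: four steel legs with rubber feet of 18 mm (at 44 mm either way in x and y), blue cross-arms (top 108 mm above the feet), grey gauge body on top, steel coupler hanging in the middle. Origin on the centre line, level with the undersides of the feet; z up; the lever with the red knob points along +x. It stands upright on the bench.
- tester_grip (a point): Centre of the gauge body, the block to lift the tester by: 46 mm (x) by 40 mm (y) by 50 mm tall, with rubber grip pads on the two y faces; 132 mm above the feet, on the centre line. Axes as the tester's. Grip it across y, clear of the raised lever.
- coupler_mouth (a point): Centre of the open lower end of the coupler, on the tester's centre line, 23 mm above the feet when hanging free: a socket for a 24 mm ball. Bore 27 mm, lead-in 36 mm wide at the mouth and 5 mm high; the ball is home when its top touches the socket's roof, 20 mm above the mouth. The locking fork is just below the mouth, down to 16 mm above the feet.
- coupler (a joint): How far the coupler is pushed up in the tester (m); it floats under its weight and a light spring (4 to 5 N in all). 0 = hanging free. With the feet on the slab: 0.005 = ball fully home; 0.010 to 0.020 = riding on the ball off-centre, when it pushes the tester sideways with 3 to 6 N towards where the ball slips in (ease it that way). Hold until it is home.
- knob (a point): Centre of the red ball knob, 21 mm across, at the lever's free end; pinched, it can turn between the fingers. The lever (8 mm rod) turns about a pin along the tester's y at x = 36, z = 36 mm of the tester's frame (the pin rises with the coupler). Seen from the pin the knob is 74 mm out and 8 mm up when the lever is down: 110 mm from the tester's axis, 44 mm above the feet.
- handle (a joint): Lever angle (rad): 0 = down and level, coupler locked; 0.95 = fully up, coupler open. Sprung over centre: below 0.25 it snaps shut, above it springs up and stays. About 2 N at the knob lifts it (more would tip the tester); pressing it down takes 2 to 5 N. It drives a fork: lever down, no ball can enter; ball not home, the fork strikes it and the lever stops part-way.
- slab: Mortar slab, 170 x 170 x 36 mm, on a black rubber mat 184 x 184 x 4 mm; heavy, does not move. Origin: centre of the mat's underside, on the bench. The slab's top is 40 mm above it.
- slab_top (a point): Middle of the slab's top, 40 mm above the bench, in a dark cut circle of 66 mm. A metal disc, 50 mm wide and 12 mm high, is glued in the circle; on it stands a bolt with a steel ball of 24 mm, ball centre 36 mm above the slab's top. Disc and ball were glued by hand 6 mm off this point, in a direction that its pose does not tell.
- marker: White marker pen with a green cap lying on the bench, 134 mm long; not to be disturbed. Origin at the middle of its underside.
- spatula: Spatula with wooden handle lying on the bench, 205 mm long; not to be disturbed. Origin at the middle of its underside.
- cube: Mortar test cube, 51 mm, on the bench behind the slab; not to be disturbed. Origin at the middle of its underside.

How it is judged:
By the outcome, as a careful person would: the job done as asked, in the order asked, and still so for the second after the job is handed in, with the robot touching nothing.
It also fails if it takes over 72 s, if anything falls off the work surface, if the arm or the gripper's body presses on something with over 40 N, if the wrist force passes 120 N, or if a joint passes its speed limit or range.

### The arm

A 6-joint arm with a two-finger parallel gripper is mounted at the origin on a cart in front of the work surface, level with it; the furniture and walls round the work are solid. World frame = base frame: x ahead of the robot, y to its left, z up, the work surface at z = 0. Lengths are in m, angles in rad, forces in N, time in s.
With the tool pointing down it reaches from about 0.25 to 0.725 m from the base axis. Payload 4 kg.
Tool frame: the origin (TCP) lies midway between the tips of the shut fingers; the grasp point (between the pads) lies 19 mm behind it; z points along the fingers, y is the line along which they close (so a half turn about z gives the same grasp; the last joint's range is limited). The gripper opens to 85 mm and grips with 20 to 120 N. Pads are 22 mm wide; open, the fingers measure 114 mm over their backs; the gripper's body (76 mm by 85 mm) begins 54 mm behind the grasp point. The pads swing forward as they close: fully open they stand 13 mm farther back than shut.
Start: joints at [-1.283, 0.241, 0.005, 1.335, 0, 1.571], TCP at [0.142, -0.479, 0.231] pointing down, gripper open.
Joint ranges: [-2.72, 2.72], [-1.05, 1.87], [-1.09, 1.28], [-1.99, 2.15], [-1.42, 1.44], [-3.14, 3.14]. Speed limits (rad/s): [2.79, 2.79, 3.14, 3.14, 3.14, 3.14].

### API

Orientations are given as a unit quaternion [x, y, z, w].
In Python, from workcell import bot gives the robot as it stands. The module is installed in compiled form; this text tells all that it offers.
- The arm moves only by the tool jog_arm, never from a script. Its argument "deltas" is a list of rows, each an object with "fingers": the opening, from 0 (shut) to 1 (fully open); "delta_pos": the shift along the tool's x, y, z normalised to -1 to 1, where 1 is 300 mm, a list of three; "yaw": the turn about the tool's z normalised to -1 to 1, where 1 is pi/4 rad. A call has 1 to 12 rows; each row is the pose to reach, as a shift and turn from the pose commanded when the call began, along the tool's axes at that moment; what a row does not reach only later rows make up. A row lasts 1/10 s, in which the tool goes at most 50 mm and 8.59 degrees, less where a joint would pass 70% of its speed; a pose out of reach is approached as far as the arm can. A call with a number of a shift or a turn outside -1 to 1 is refused whole. A call with a gripper value outside its range is refused whole. The fingers move at their own pace and stop on an object; the grip force is fixed at half the most. Time passes only in rows, so rows that repeat a pose let the fingers close. It gives the time, the measured TCP pose, the force, the opening and the grip force at its end, in the units of the state.
- bot.get_obs(): the state, without advancing time (a new reading comes with each control period).
- bot.camera(name): name is "side" or "top" or "wrist"; returns a dict with "image" (384x512x3 uint8, red, green, blue), "range_z" (384x512 float32, m along the optical axis (not along the pixel's ray), 0 where there is no reading), "fx", "fy", "cx", "cy" (pixels), "rvec" (rotation vector, rad) and "tvec" (3), from world to camera coordinates, as OpenCV has them. Camera axes: x right, y down, z forward; pixel columns grow to the right and rows downward; lengths in m; the calibration is good to about 2 mm. A picture is of the moment at which its call begins.
- bot.job_done(): hands the job in; it is judged then, once.
The state is a dict: "clock": time; "joint_pos": joint angles; "joint_vel": joint speeds; "tau": joint torques, N m; "eef_pos": TCP position; "tool_rot": TCP orientation; "ft_force": force on the tool from outside, world axes, zero at the start; "ft_torque": the same for the moment, N m; "grip_width": finger opening in m; "grasp_force": force on a finger pad.
Only numpy, scipy, OpenCV 4.12 (cv2) and the standard library are available. Lean on these libraries where they do the work, as an engineer would, in place of code of your own. Each camera call takes 0.05 s, during which the arm holds its last target. There are 200 camera calls.

## Working session

There is one attempt and no reset: what is moved stays moved. The work goes in short steps, Python scripts to look and compute and a tool call to move; the robot and the scene stay as the last step left them, time stands still between calls to the robot, and variables do not carry over. Pictures are saved under pics/ and viewed, at most 10 in all, crops included, and the job is handed in when it is done.

Besides the shell and the picture viewer there is one more tool, called after "Request:" in YAML: its name, and indented under it one key for each argument. jog_arm: Moves the arm, as the interface text tells. Scaled input: -1 to 1 covers 300 mm each way for a shift and pi/4 rad each way for a turn. Its arguments: {"type":"object","properties":{"deltas":{"type":"array","items":{"type":"object","properties":{"fingers":{"type":"number"},"delta_pos":{"type":"array","items":{"type":"number"}},"yaw":{"type":"number"}}}}},"required":["deltas"]}

```bash
mkdir -p pics
cat > h.py <<'E'
import numpy as np, cv2
from workcell import bot
def cam(n):
    c=bot.camera(n); c['R']=cv2.Rodrigues(np.array(c['rvec'],float))[0]; c['t']=np.array(c['tvec'],float).ravel(); return c
def cloud(c):
    v,u=np.mgrid[:384,:512]; z=c['range_z']
    P=np.stack([(u-c['cx'])/c['fx']*z,(v-c['cy'])/c['fy']*z,z],-1)
    return (P-c['t'])@c['R']
def ray(c,u,v,h):
    o=-c['R'].T@c['t']; d=c['R'].T@np.array([(u-c['cx'])/c['fx'],(v-c['cy'])/c['fy'],1])
    return o+d*(h-o[2])/d[2]
def proj(c,p):
    q=c['R']@np.array(p)+c['t']; return c['fx']*q[0]/q[2]+c['cx'],c['fy']*q[1]/q[2]+c['cy']
E
python3 - <<'E'
from h import *
ims=[]
for n in('top','side'):
    c=cam(n); np.savez('pics/'+n,**c); ims.append(c['image'][...,::-1]); print(n,c['fx'],-c['R'].T@c['t'],c['R'][2])
    cv2.imwrite(f'pics/{n}0.png',cv2.resize(ims[-1],(800,600)))
o=bot.get_obs(); print({k:np.round(v,3) for k,v in o.items()})
E
```

```text
top 457.71233176341246 [ 0.32842698 -0.05027623  1.64668044] [ 0.18390001  0.00142609 -0.98294392]
side 376.06476346373967 [ 0.28918227 -1.14868279  0.88707731] [ 0.24556183  0.79397988 -0.55614327]
{'clock': np.float64(0.1), 'joint_pos': array([-1.283,  0.241,  0.004,  1.335, -0.   ,  1.571]), 'joint_vel': array([-0.001, -0.002,  0.004, -0.001, -0.   , -0.   ]), 'tau': array([-1.0000e-03, -3.7314e+01,  2.5301e+01,  1.1000e-02, -0.0000e+00,
        0.0000e+00]), 'eef_pos': array([ 0.142, -0.479,  0.23 ]), 'tool_rot': array([ 0.99 ,  0.143, -0.   , -0.001]), 'ft_force': array([ 0.509, -0.78 , -0.107]), 'ft_torque': array([0.052, 0.033, 0.001]), 'grasp_force': np.float64(0.0), 'grip_width': np.float64(0.086)}
```

View pics/top0.png

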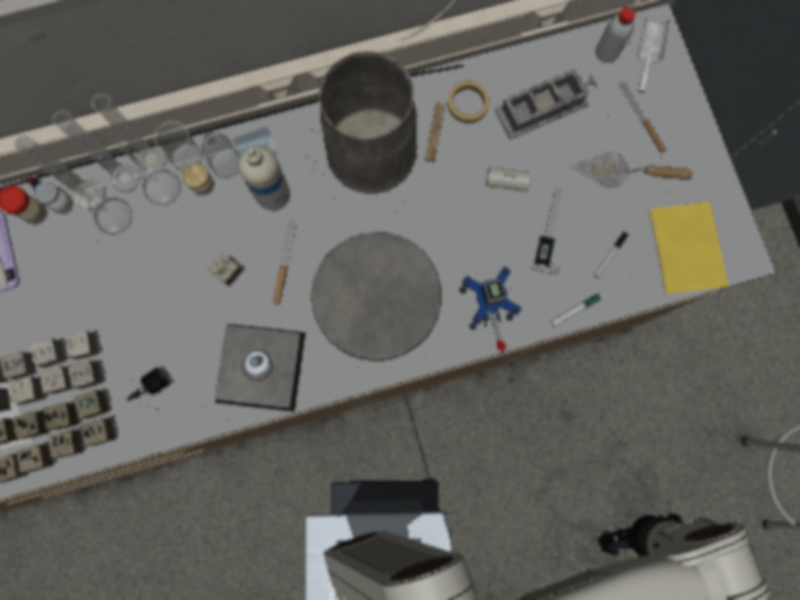

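View pics/side0.png

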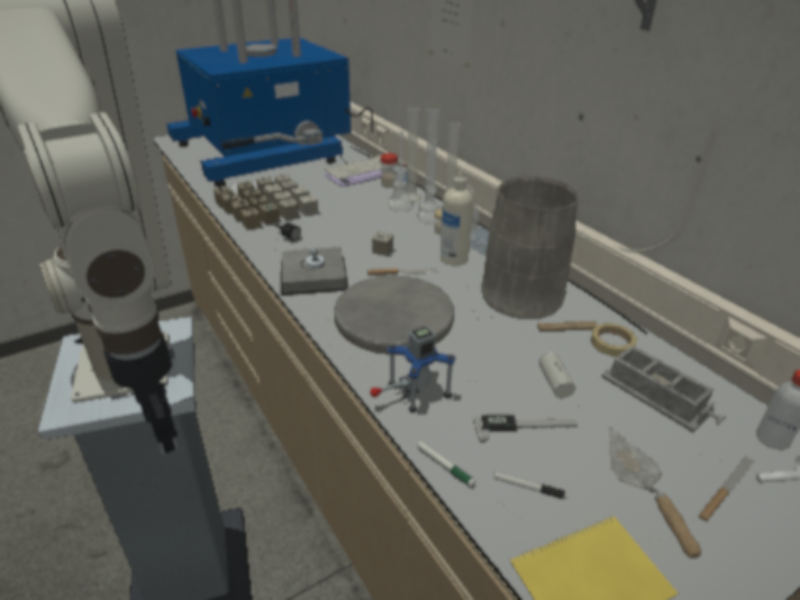

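The top view (800x600) shows the tester at about (495,292) with its knob at (501,346), the slab at (260,367) with the ball at (257,362), and the marker at (577,309). The side view agrees, with the knob at (375,392). Next I'll measure these.

```bash
cat > m.py <<'E'
from h import *
T=dict(np.load('pics/top.npz'));S=dict(np.load('pics/side.npz'))
def hsv(c): return cv2.cvtColor(c['image'],cv2.COLOR_RGB2HSV).astype(int)
def blob(m,roi):
    k=np.zeros(m.shape,np.uint8); x0,y0,x1,y1=[int(a*.64) for a in roi]; k[y0:y1,x0:x1]=1
    return (m.astype(np.uint8)&k)
def cen(m): 
    v,u=np.nonzero(m); return u.mean(),v.mean(),len(u)
def tri(ct,cs,a,b):
    A=[c['fx']*0+np.block([[c['R'],c['t'][:,None]]]) for c in(ct,cs)]
    p=[np.array([[(q[0]-c['cx'])/c['fx']],[(q[1]-c['cy'])/c['fy']]]) for q,c in((a,ct),(b,cs))]
    X=cv2.triangulatePoints(A[0],A[1],p[0],p[1]); return (X[:3]/X[3]).ravel()
red=lambda c:((hsv(c)[...,0]<8)|(hsv(c)[...,0]>172))&(hsv(c)[...,1]>140)&(hsv(c)[...,2]>70)
a=cen(blob(red(T),(485,330,520,360)));b=cen(blob(red(S),(360,375,395,405)))
print('knob',a,b,tri(T,S,a,b))
# slab: top-surface points
PT=cloud(T);PS=cloud(S)
for n,P,roi in(('T',PT,(205,315,315,420)),('S',PS,(270,240,360,300))):
    z=P[...,2]; m=blob((z>.03)&(z<.05),roi); v,u=np.nonzero(m)
    q=P[m>0]; r=cv2.minAreaRect(q[:,:2].astype(np.float32)); print('slab',n,len(q),np.median(q[:,2]),r)
    m=blob(z>.062,roi)&blob(z<.12,roi); q=P[m>0]; print(' ball top',len(q),q.mean(0),q[:,2].max())
# tester: body and blue arms
for n,P,c,roi in(('T',PT,T,(450,255,530,335)),('S',PS,S,(370,315,470,420))):
    z=P[...,2]; m=blob((z>.150)&(z<.18),roi); q=P[m>0]; print('body',n,len(q),q.mean(0),np.median(q[:,2]),cv2.minAreaRect(q[:,:2].astype(np.float32)))
    H=hsv(c); m=blob((H[...,0]>100)&(H[...,0]<130)&(H[...,1]>120)&(z>.085)&(z<.12),roi);q=P[m>0]
    print('arms',len(q),q.mean(0),np.median(q[:,2]),cv2.minAreaRect(q[:,:2].astype(np.float32)))
# cube, marker heights
for n,roi in(('cube',(205,250,245,290)),('marker',(545,285,610,330)),('spat',(270,215,300,310)),('disk',(305,225,450,365)),('caliper',(530,185,565,280))):
    z=PT[...,2]; m=blob(z>.006,roi);q=PT[m>0]; print(n,len(q),q.min(0),q.max(0))
E
python3 m.py
```

```text
knob (np.float64(320.5), np.float64(221.0), 18) (np.float64(239.7058823529412), np.float64(250.2941176470588), 17) [ 0.51418218 -0.28560853  0.04173388]
slab T 2191 0.040089217420126576 ((0.48425984382629395, 0.2639428973197937), (0.17221778631210327, 0.1704644411802292), 82.4604721069336)
 ball top 37 [0.48920854 0.26089668 0.08371502] 0.09213604776876146
slab S 867 0.03660600774763705 ((0.4887769818305969, 0.20284073054790497), (0.29394638538360596, 0.19544708728790283), 82.28316497802734)
 ball top 24 [0.48570692 0.2537942  0.07664926] 0.08492201378675197
body T 157 [ 0.62164411 -0.26087054  0.15724602] 0.15746829604608187 ((0.6223551630973816, -0.2610359191894531), (0.0447397418320179, 0.04130471125245094), 11.987386703491211)
arms 222 [ 0.61271296 -0.25442554  0.10707252] 0.10716576635613297 ((0.6174612045288086, -0.25729531049728394), (0.09113477915525436, 0.09389276802539825), 11.902610778808594)
body S 111 [ 0.61788933 -0.26675616  0.15342352] 0.15332719621642876 ((0.6193546056747437, -0.2648892402648926), (0.047576479613780975, 0.040058642625808716), 16.901565551757812)
arms 157 [ 0.60755832 -0.27975133  0.1032104 ] 0.10326563074198636 ((0.6127229928970337, -0.26943278312683105), (0.0920524075627327, 0.09433580935001373), 14.330883979797363)
cube 255 [ 0.32842698 -0.05027623  0.00608734] [0.74899907 0.39745241 1.64668044]
marker 210 [ 0.32842698 -0.53550504  0.00606608] [ 0.65677149 -0.05027623  1.64668044]
spat 188 [ 0.32842698 -0.05027623  0.00602009] [0.84513595 0.24529875 1.64668044]
disk 5653 [ 0.32842698 -0.17759134  0.00600297] [0.81607266 0.16125795 1.64668044]
caliper 384 [ 0.32842698 -0.45677173  0.00604644] [ 0.90042866 -0.05027623  1.64668044]
```

Request:
jog_arm:
  deltas:
    - {"fingers":1,"delta_pos":[0.17,-0.03,0],"yaw":0.087}
    - {"fingers":1,"delta_pos":[0.34,-0.07,0],"yaw":0.087}
    - {"fingers":1,"delta_pos":[0.5,-0.1,0],"yaw":0.087}
    - {"fingers":0.6,"delta_pos":[0.67,-0.14,0],"yaw":0.087}
    - {"fingers":0.6,"delta_pos":[0.84,-0.17,0],"yaw":0.087}
    - {"fingers":0.6,"delta_pos":[1,-0.2,0],"yaw":0.087}
    - {"fingers":0.6,"delta_pos":[1,-0.2,0],"yaw":0.087}
    - {"fingers":0.6,"delta_pos":[1,-0.2,0],"yaw":0.087}
    - {"fingers":0.6,"delta_pos":[1,-0.2,0],"yaw":0.087}

```text
clock: 1.0
eef_pos: [0.4116, -0.3369, 0.2308]
tool_rot: [0.994, 0.109, -0.001, -0.0]
ft_force: [1.1, 0.4, 0.0]
grip_width: 0.0514
grasp_force: 0.0
```

Run:
```python
from h import *
c=cam('wrist'); np.savez('pics/w1',**c); cv2.imwrite('pics/w1.png',c['image'][...,::-1]); o=bot.get_obs()
from scipy.spatial.transform import Rotation as R
print(o['clock'],o['eef_pos'],R.from_quat(o['tool_rot']).as_matrix().round(4),o['grip_width'],o['ft_force'])
print(-c['R'].T@c['t'],c['fx'])
H=cv2.cvtColor(c['image'],cv2.COLOR_RGB2HSV).astype(int)
m=((H[...,0]<8)|(H[...,0]>172))&(H[...,1]>140)&(H[...,2]>70); v,u=np.nonzero(m)
if len(u): print(len(u),u.min(),u.max(),v.min(),v.max(),ray(c,u.mean(),v.mean(),.044),np.median(c['range_z'][m]))
```

```text
1.05 [ 0.41124178 -0.33728348  0.23101394] [[ 9.764e-01  2.162e-01 -1.200e-03]
 [ 2.162e-01 -9.764e-01  3.000e-04]
 [-1.100e-03 -6.000e-04 -1.000e+00]] 0.051265143995405896 [-0.24599436  0.66515224  0.61976193]
[ 0.48733561 -0.31905431  0.37365728] 334.0540150634963
480 213 234 33 62 [ 0.51536086 -0.28383044  0.044     ] 0.29628557
```

View pics/w1.png

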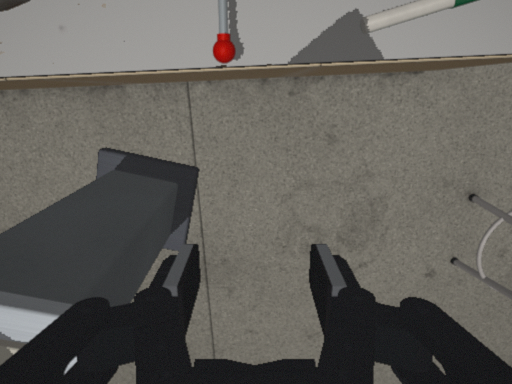

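The wrist view shows the knob at (224,50) with the rod running up. The camera sits on the tester side of the hand, so I'll turn the hand half round to keep it clear of the gauge body.

Request:
jog_arm:
  deltas:
    - {"fingers":0.6,"delta_pos":[0.15,-0.04,0],"yaw":0.19}
    - {"fingers":0.6,"delta_pos":[0.3,-0.08,0],"yaw":0.38}
    - {"fingers":0.6,"delta_pos":[0.377,-0.098,0],"yaw":0.57}
    - {"fingers":0.6,"delta_pos":[0.377,-0.098,0],"yaw":0.76}
    - {"fingers":0.6,"delta_pos":[0.377,-0.098,0],"yaw":0.95}
    - {"fingers":0.6,"delta_pos":[0.377,-0.098,0],"yaw":1}

```text
clock: 1.65
eef_pos: [0.5067, -0.2991, 0.2312]
tool_rot: [0.964, -0.266, 0.002, -0.007]
ft_force: [-0.2, 0.5, -0.3]
grip_width: 0.0511
grasp_force: 0.0
```

Request:
jog_arm:
  deltas:
    - {"fingers":0.6,"delta_pos":[0,0,0],"yaw":0.19}
    - {"fingers":0.6,"delta_pos":[0,0,0],"yaw":0.38}
    - {"fingers":0.6,"delta_pos":[0,0,0],"yaw":0.57}
    - {"fingers":0.6,"delta_pos":[0,0,0],"yaw":0.76}
    - {"fingers":0.6,"delta_pos":[0,0,0],"yaw":0.95}
    - {"fingers":0.6,"delta_pos":[0,0,0],"yaw":1}

```text
clock: 2.25
eef_pos: [0.416, -0.3859, 0.2318]
tool_rot: [0.91, -0.405, 0.019, -0.081]
ft_force: [-1.4, -0.4, 0.0]
grip_width: 0.0508
grasp_force: 0.0
```

Request:
jog_arm:
  deltas:
    - {"fingers":0.6,"delta_pos":[0,0,0],"yaw":0.19}
    - {"fingers":0.6,"delta_pos":[0,0,0],"yaw":0.38}
    - {"fingers":0.6,"delta_pos":[0,0,0],"yaw":0.57}
    - {"fingers":0.6,"delta_pos":[0,0,0],"yaw":0.76}
    - {"fingers":0.6,"delta_pos":[0,0,0],"yaw":0.95}
    - {"fingers":0.6,"delta_pos":[0,0,0],"yaw":1}

```text
clock: 2.85
eef_pos: [0.3062, -0.4405, 0.2322]
tool_rot: [0.828, -0.537, 0.018, -0.163]
ft_force: [0.2, 0.7, -0.0]
grip_width: 0.0509
grasp_force: 0.0
```

Request:
jog_arm:
  deltas:
    - {"fingers":0.6,"delta_pos":[0,0,0],"yaw":0.19}
    - {"fingers":0.6,"delta_pos":[0,0,0],"yaw":0.38}
    - {"fingers":0.6,"delta_pos":[0,0,0],"yaw":0.57}
    - {"fingers":0.6,"delta_pos":[0,0,0],"yaw":0.76}
    - {"fingers":0.6,"delta_pos":[0,0,0],"yaw":0.95}
    - {"fingers":0.6,"delta_pos":[0,0,0],"yaw":1}
    - {"fingers":0.6,"delta_pos":[0,0,0],"yaw":1}

```text
clock: 3.55
eef_pos: [0.1741, -0.4599, 0.2332]
tool_rot: [0.704, -0.664, 0.003, -0.253]
ft_force: [0.9, 0.3, -0.6]
grip_width: 0.0507
grasp_force: 0.0
```

```bash
cat > w.py <<'E'
from h import *
import sys
from scipy.spatial.transform import Rotation as R
def run(name):
    c=cam('wrist'); np.savez('pics/'+name,**c); cv2.imwrite(f'pics/{name}.png',c['image'][...,::-1]); o=bot.get_obs()
    M=R.from_quat(o['tool_rot']).as_matrix()
    print(o['clock'],o['eef_pos'],M[:,:2].round(4).tolist(),o['grip_width'],o['ft_force'],o['joint_pos'].round(2))
    H=cv2.cvtColor(c['image'],cv2.COLOR_RGB2HSV).astype(int)
    m=((H[...,0]<8)|(H[...,0]>172))&(H[...,1]>140)&(H[...,2]>70); v,u=np.nonzero(m)
    if len(u):
        p=ray(c,u.mean(),v.mean(),.044); print('knob',len(u),u.min(),u.max(),v.min(),v.max(),p,np.median(cloud(c)[m],0),'tool delta',M.T@(p-o['eef_pos'])/.3)
    return c,o,M
if __name__=='__main__': run(sys.argv[1])
E
python3 w.py w2
```

```text
3.6 [ 0.17172087 -0.4597626   0.23292728] [[0.1141, -0.9338], [-0.9359, 0.0135], [-0.3333, -0.3576]] 0.051331077166705416 [-1.61135419  0.43942579 -0.33473644] [-1.45  0.47  0.22  1.67  0.39  3.14]
knob 154 82 97 179 191 [ 0.51550805 -0.28290445  0.044     ] [ 0.5078718  -0.28820519  0.04902075] tool delta [-0.21101118 -0.83698661  1.14554907]
```

View pics/w2.png

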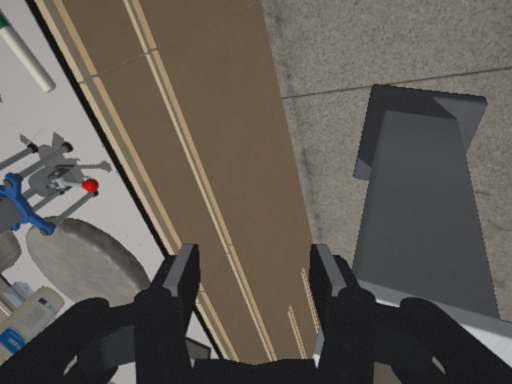

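J6 ran to its limit turning this way; w2 shows the hand tilted, with the knob at (90,185). I'll unwind and turn the other way.

Request:
jog_arm:
  deltas:
    - {"fingers":0.6,"delta_pos":[0,0,0],"yaw":-0.19}
    - {"fingers":0.6,"delta_pos":[0,0,0],"yaw":-0.38}
    - {"fingers":0.6,"delta_pos":[0,0,0],"yaw":-0.57}
    - {"fingers":0.6,"delta_pos":[0,0,0],"yaw":-0.76}
    - {"fingers":0.6,"delta_pos":[0,0,0],"yaw":-0.95}
    - {"fingers":0.6,"delta_pos":[0,0,0],"yaw":-1}

```text
clock: 4.2
eef_pos: [0.1755, -0.4597, 0.2335]
tool_rot: [0.905, -0.341, 0.1, -0.232]
ft_force: [-0.0, -0.8, 0.5]
grip_width: 0.0513
grasp_force: 0.0
```

```bash
cat > st.py <<'E'
from h import *
from scipy.spatial.transform import Rotation as R
o=bot.get_obs();M=R.from_quat(o['tool_rot']).as_matrix()
print(o['clock'],o['eef_pos'].round(4),'ang',np.degrees(np.arctan2(M[1,0],M[0,0])).round(2),M.round(3).tolist(),'j',o['joint_pos'].round(3),'F',o['ft_force'].round(2),'T',o['ft_torque'].round(2),'w',round(o['grip_width'],4),o['grasp_force'])
E
python3 st.py
```

```text
4.2 [ 0.1755 -0.4597  0.2335] ang -41.65 [[0.747, -0.572, 0.339], [-0.664, -0.659, 0.352], [0.022, -0.488, -0.873]] j [-1.443  0.469  0.225  1.664  0.391  2.352] F [-0.03 -0.84  0.5 ] T [-0.36  0.3  -0.02] w 0.0513 0.0
```

```bash
cat > d.py <<'E'
# usage: d.py x y z [worldangle] -> tool deltas
from h import *
import sys
from scipy.spatial.transform import Rotation as R
o=bot.get_obs();M=R.from_quat(o['tool_rot']).as_matrix()
p=np.array([float(a) for a in sys.argv[1:4]]); d=M.T@(p-o['eef_pos'])/.3
print('delta',d.round(4))
E
python3 d.py .40 -.10 .35
```

```text
delta [-0.229  -1.4081  0.3364]
```

Request:
jog_arm:
  deltas:
    - {"fingers":0.6,"delta_pos":[-0.02,-0.14,0.03],"yaw":-0.15}
    - {"fingers":0.6,"delta_pos":[-0.05,-0.28,0.07],"yaw":-0.3}
    - {"fingers":0.6,"delta_pos":[-0.07,-0.42,0.1],"yaw":-0.45}
    - {"fingers":0.6,"delta_pos":[-0.09,-0.56,0.13],"yaw":-0.6}
    - {"fingers":0.6,"delta_pos":[-0.11,-0.7,0.17],"yaw":-0.75}
    - {"fingers":0.6,"delta_pos":[-0.14,-0.84,0.2],"yaw":-0.9}
    - {"fingers":0.6,"delta_pos":[-0.16,-0.98,0.235],"yaw":-1}
    - {"fingers":0.6,"delta_pos":[-0.16,-0.98,0.235],"yaw":-1}

```text
clock: 5.0
eef_pos: [0.3339, -0.2062, 0.3167]
tool_rot: [0.967, 0.034, 0.182, -0.176]
ft_force: [0.9, -1.0, 0.0]
grip_width: 0.0513
grasp_force: 0.0
```

```bash
python3 st.py;  python3 d.py .40 .05 .35
```

```text
5.0 [ 0.3339 -0.2062  0.3167] ang 0.08 [[0.931, 0.129, 0.34], [0.001, -0.936, 0.352], [0.364, -0.327, -0.872]] j [-0.936  0.02  -0.132  1.511  0.503  2.112] F [ 0.93 -0.95  0.02] T [-0.34  0.33 -0.05] w 0.0513 0.0
delta [ 0.2468 -0.8072  0.2784]
```

Continue towards azimuth 46°, gathering joint data for a kinematic fit.

Request:
jog_arm:
  deltas:
    - {"fingers":0.6,"delta_pos":[0.04,-0.13,0.05],"yaw":-0.15}
    - {"fingers":0.6,"delta_pos":[0.08,-0.27,0.09],"yaw":-0.3}
    - {"fingers":0.6,"delta_pos":[0.12,-0.4,0.14],"yaw":-0.45}
    - {"fingers":0.6,"delta_pos":[0.16,-0.54,0.19],"yaw":-0.6}
    - {"fingers":0.6,"delta_pos":[0.21,-0.67,0.23],"yaw":-0.75}
    - {"fingers":0.6,"delta_pos":[0.25,-0.8,0.28],"yaw":-0.9}
    - {"fingers":0.6,"delta_pos":[0.25,-0.8,0.28],"yaw":-1}

```text
clock: 5.7
eef_pos: [0.4017, 0.049, 0.3487]
tool_rot: [0.879, 0.404, 0.236, -0.094]
ft_force: [-0.8, -0.8, -0.1]
grip_width: 0.0513
grasp_force: 0.0
```

```bash
python3 st.py
cat > fk.py <<'E'
import numpy as np
from scipy.optimize import least_squares
from scipy.spatial.transform import Rotation as R
# fields: joints, eef, (tool matrix)
D=[([-1.283,.241,.005,1.335,0,1.571],[.142,-.479,.231]),
([-1.45,.47,.22,1.67,.39,3.14],[.17172,-.45976,.23293]),
([-1.443,.469,.225,1.664,.391,2.352],[.1755,-.4597,.2335]),
([-.936,.02,-.132,1.511,.503,2.112],[.3339,-.2062,.3167])]
# pitch angles: upper arm j2 from vertical; forearm j2-j3 below horizontal; wrist j2-j3+j4
def rot(q): # tool rotation: Rz(j1) Ry(pitch) then j5 about local z, j6 about local x (tool z = local x)
    a=q[1]-q[2]+q[3]
    return R.from_euler('z',q[0])*R.from_euler('y',a)*R.from_euler('z',q[4])*R.from_euler('x',q[5])
def pos(q,P):
    H,d,L1,ex,L2,L4,L5,oy=P
    b=q[1]-q[2];a=b+q[3]
    f=lambda an,v:R.from_euler('y',an).apply(v)
    w=np.array([d,0,H])+f(q[1],[0,0,L1])+f(b,[L2,0,ex])+f(a,[L4,0,0])+(R.from_euler('y',a)*R.from_euler('z',q[4])).apply([L5,0,0])+np.array([0,oy,0])
    return R.from_euler('z',q[0]).apply(w)
E
python3 - <<'E'
from fk import *
for q,p in D: print(rot(q).as_matrix().round(3).tolist())
E
```

```text
5.7 [0.4017 0.049  0.3487] ang 49.79 [[0.562, 0.754, 0.338], [0.665, -0.656, 0.356], [0.491, 0.025, -0.871]] j [-0.195 -0.237 -0.283  1.232  0.428  2.149] F [-0.8  -0.85 -0.1 ] T [-0.39  0.35 -0.  ] w 0.0513 0.0
[[-0.0, 0.284, -0.959], [0.0, -0.959, -0.284], [-1.0, -0.0, 0.0]]
[[0.339, -0.934, -0.115], [0.36, 0.016, 0.933], [-0.869, -0.358, 0.342]]
[[0.339, -0.572, -0.747], [0.352, -0.66, 0.664], [-0.872, -0.488, -0.022]]
[[0.34, 0.129, -0.931], [0.351, -0.936, -0.002], [-0.872, -0.326, -0.364]]
```

```bash
cat >> fk.py <<'E'
D.append(([-.195,-.237,-.283,1.232,.428,2.149],[.4017,.049,.3487]))
P0=np.array([.25,.05,.3,0,.3,.1,.25,0])
def res(P): return np.r_[np.concatenate([pos(q,P)-np.array(p) for q,p in D])/.001,(P-P0)*1]
S=least_squares(res,P0);P=S.x
lo=np.array([-2.72,-1.05,-1.09,-1.99,-1.42,-3.14]);hi=np.array([2.72,1.87,1.28,2.15,1.44,3.14])
C=R.from_matrix(np.array([[0,0,1],[0,1,0],[-1,0,0]]).T) # tool axes from local
def T(q): return pos(q,P),rot(q).as_matrix()@np.array([[0,0,1],[0,1,0],[-1,0,0]])
def solve(q,p,M,wr):
    def f(x):
        a,B=T(x); return np.r_[a-p,wr*R.from_matrix(M@B.T).as_rotvec()]
    return least_squares(f,np.clip(q,lo+1e-6,hi-1e-6),bounds=(lo,hi)).x
def call(q,d,yaw,n,wr):
    p0,M0=T(q); p,M=p0,M0
    gp=p0+M0@np.array(d)*.3
    for i in range(n):
        s=min(1,(i+1)/n); 
        q=solve(q,p0+(gp-p0)*s,M0@R.from_euler('z',yaw*np.pi/4*s).as_matrix(),wr)
    return q
E
python3 - <<'E'
from fk import *
print(P.round(3),(res(P)[:15]).round(1).reshape(5,3).tolist()); 
t=T(D[4][0]); print(t[1].round(3).tolist())
for wr in(.1,.3,.6,1,2):
    q=solve(np.array([-.5,.4,0,1.2,0,2.4]),np.array([.515,-.2845,.231]),T(D[0][0])[1]@R.from_euler('z',np.radians(3.9)).as_matrix(),wr)
    q0=q.copy()
    for k in range(4): q=call(q,[0,0,0],1,6,wr)
    print(wr,q0.round(2),q.round(2),T(q)[0].round(3))
E
```

```text
[ 0.249  0.003  0.498 -0.008  0.391  0.099  0.303  0.   ] [[-0.1, -0.3, 0.5], [0.1, 1.9, -0.6], [0.3, -1.4, -0.1], [-0.0, -0.5, 0.3], [-0.2, 0.1, -0.2]]
[[0.563, 0.754, 0.338], [0.666, -0.656, 0.356], [0.491, 0.025, -0.871]]
0.1 [-0.5   0.42  0.25  1.41  0.    2.42] [-0.94  0.93  0.6   2.15  0.85  3.14] [ 0.497 -0.299  0.229]
0.3 [-0.5   0.42  0.25  1.41  0.    2.42] [-1.22  0.8   0.48  2.04  0.69  3.14] [ 0.347 -0.396  0.231]
0.6 [-0.5   0.42  0.25  1.41  0.    2.42] [-2.04  0.22 -0.15  1.6   0.35  3.14] [-0.052 -0.336  0.231]
1 [-0.5   0.42  0.25  1.41  0.    2.42] [-2.59 -0.16 -0.44  1.46  0.13  3.14] [-0.175 -0.153  0.231]
2 [-0.5   0.42  0.25  1.41  0.    2.42] [-2.72 -0.26 -0.49  1.39  0.03  3.14] [-0.21  -0.106  0.231]
```

```bash
cat > sim.py <<'E'
from fk import *
q0=np.array(D[4][0]);wr=.42
def tilt(q): M=T(q)[1]; return np.round(M[:2,2],3)
p0,M0=T(q0)
for ang,r,z in((46,.40,.35),(46,.35,.3),(46,.35,.45),(20,.35,.35)):
    a=np.radians(ang); tgt=np.array([r*np.cos(a),r*np.sin(a),z])
    for yaw in(-1,):
        q=solve(q0,tgt,M0@R.from_euler('z',-1*np.pi/4).as_matrix(),wr)
        for nm,dv in(('in',[-1,0,0]),('out',[1,0,0]),('up',[0,0,1]),('in-up',[-.7,0,.7]),('in-dn',[-.7,0,-.7]),('out-up',[.7,0,.7])):
            w=R.from_euler('z',a).apply(dv); x=q.copy(); out=[]
            for k in range(3):
                x=call(x,T(x)[1].T@w*.8,0,8,wr); out.append((tilt(x).tolist(),T(x)[0].round(2).tolist()))
            print(ang,r,z,nm,out,x.round(2))
E
python3 sim.py
```

```text
46 0.4 0.35 in [([0.338, 0.356], [0.11, 0.12, 0.35]), ([0.238, 0.251], [-0.02, -0.02, 0.41]), ([0.176, 0.19], [-0.04, -0.04, 0.39])] [ 0.81 -1.05 -0.21  2.15  0.    2.3 ]
46 0.4 0.35 out [([0.338, 0.356], [0.44, 0.46, 0.35]), ([0.338, 0.356], [0.61, 0.63, 0.35]), ([0.437, 0.458], [0.73, 0.76, 0.32])] [0.8  0.99 1.28 1.18 0.   2.3 ]
46 0.4 0.35 up [([0.338, 0.356], [0.28, 0.29, 0.59]), ([0.401, 0.421], [0.28, 0.29, 0.78]), ([0.541, 0.565], [0.27, 0.28, 0.87])] [ 0.8  -0.06  1.28  2.01  0.01  2.3 ]
46 0.4 0.35 in-up [([0.338, 0.356], [0.16, 0.17, 0.52]), ([0.373, 0.393], [0.06, 0.06, 0.66]), ([0.519, 0.547], [0.01, 0.01, 0.73])] [ 0.81 -0.78  0.65  2.15  0.    2.3 ]
46 0.4 0.35 in-dn [([0.338, 0.356], [0.16, 0.17, 0.18]), ([0.267, 0.267], [0.06, 0.09, 0.1]), ([0.095, 0.117], [0.01, 0.02, 0.08])] [ 0.5  -1.05 -1.09  1.39  0.06  1.99]
46 0.4 0.35 out-up [([0.338, 0.356], [0.39, 0.41, 0.52]), ([0.39, 0.41], [0.5, 0.51, 0.65]), ([0.533, 0.558], [0.56, 0.58, 0.72])] [0.8  0.47 1.28 1.5  0.01 2.3 ]
46 0.35 0.3 in [([0.326, 0.344], [0.08, 0.08, 0.3]), ([0.183, 0.194], [-0.03, -0.03, 0.38]), (
[... 2240 characters left out ...]
28 1.28 0.25 1.87]
20 0.35 0.35 up [([0.338, 0.356], [0.33, 0.12, 0.59]), ([0.458, 0.371], [0.33, 0.14, 0.77]), ([0.639, 0.433], [0.32, 0.16, 0.87])] [ 0.2  -0.08  1.28  2.09  0.3   1.87]
20 0.35 0.35 in-up [([0.338, 0.356], [0.17, 0.06, 0.52]), ([0.395, 0.412], [0.04, 0.03, 0.65]), ([0.506, 0.587], [-0.03, 0.03, 0.72])] [ 0.68 -0.83  0.63  2.15  0.14  2.23]
20 0.35 0.35 in-dn [([0.338, 0.356], [0.17, 0.06, 0.18]), ([0.344, 0.364], [0.01, -0.0, 0.02]), ([0.344, 0.364], [-0.15, -0.06, -0.15])] [-2.55  0.82 -0.76  0.51 -0.11 -1.03]
20 0.35 0.35 out-up [([0.338, 0.356], [0.49, 0.18, 0.52]), ([0.4, 0.377], [0.63, 0.23, 0.65]), ([0.606, 0.446], [0.72, 0.28, 0.72])] [0.26 0.44 1.28 1.6  0.28 1.91]
```

```bash
cat > sim2.py <<'E'
from fk import *
q0=np.array(D[4][0])
p0,M0=T(q0)
best=[]
wr=.42
for ang in range(-100,61,20):
  for r,z in((.4,.5),):
    a=np.radians(ang); tgt=np.array([r*np.cos(a),r*np.sin(a),z])
    q=np.array(D[4][0])
    # start at j6 ~ -3: rotate the desired pose
    qq=solve(np.r_[a,q0[1:5],0],tgt,M0,.42)
    M=T(qq)[1]; Mn=M@R.from_euler('z',-3.0-qq[5]).as_matrix()
    qs=solve(np.r_[qq[:5],-3.0],tgt,Mn,.42)
    for dn,dv in(('none',None),('up',[0,0,1]),('out',[1,0,0]),('upout',[.7,0,.7])):
      for n in((0,) if dv is None else range(1,9)):
        x=qs.copy()
        if dv is not None:
          for _ in range(n): x=call(x,T(x)[1].T@R.from_euler('z',a).apply(dv)*.3,0,2,wr)
        for k in range(8):
          best.append((np.linalg.norm(T(x)[1][:2,2]),ang,dn,n,k,T(x)[0].round(2).tolist(),T(x)[1][:2,2].round(3).tolist(),x.round(2).tolist()))
          x=call(x,[0,0,0],-.5,2,wr)
best.sort(key=lambda b:b[0])
for b in best[:25]: print(b)
E
time python3 sim2.py
```

```text
(np.float64(0.01423607254048734), -100, 'up', 1, 3, [0.11, -0.37, 0.5], [0.003, 0.014], [-1.28, 0.05, 0.48, 2.01, 0.01, -3.14])
(np.float64(0.024032957493370376), -100, 'out', 3, 3, [0.06, -0.63, 0.41], [0.011, -0.021], [-1.48, 0.52, 0.88, 1.91, 0.01, -3.14])
(np.float64(0.02540472594917825), -100, 'upout', 1, 3, [0.1, -0.43, 0.48], [0.002, 0.025], [-1.34, 0.17, 0.57, 2.0, 0.01, -3.14])
(np.float64(0.037976517551017844), -100, 'out', 2, 3, [0.08, -0.55, 0.43], [0.01, 0.037], [-1.44, 0.4, 0.75, 1.95, 0.01, -3.14])
(np.float64(0.05555872698728085), -80, 'none', 0, 4, [0.28, -0.29, 0.47], [0.046, -0.031], [-0.81, 0.02, 0.38, 1.87, 0.01, -3.14])
(np.float64(0.060154610638689515), -100, 'upout', 2, 3, [0.1, -0.48, 0.51], [-0.006, -0.06], [-1.36, 0.23, 0.71, 1.99, -0.02, -3.14])
(np.float64(0.07658796384731315), -80, 'out', 1, 4, [0.3, -0.38, 0.46], [0.05, -0.058], [-0.9, 0.17, 0.52, 1.84, 0.0, -3.14])
(np.float64(0.07998630955375784), -100, 'up', 2, 3, [0.11, -0.36, 0.54], [-0.004, -0.08], [-1.25, 0.01, 0.54, 2.03, -0.03, -3.14])
(np.float64(0.08010230520854372), -100, 'out', 1, 3, [0.1, 
[... 1501 characters left out ...]
3.14])
(np.float64(0.11943674555664091), -100, 'up', 1, 2, [0.05, -0.39, 0.5], [0.106, 0.054], [-1.53, 0.09, 0.52, 2.05, 0.11, -3.14])
(np.float64(0.1213082038319731), -100, 'out', 3, 2, [-0.0, -0.63, 0.41], [0.121, 0.005], [-1.63, 0.57, 0.95, 1.97, 0.12, -3.14])
(np.float64(0.12272541679451753), -80, 'none', 0, 5, [0.32, -0.24, 0.47], [-0.019, -0.121], [-0.55, 0.0, 0.36, 1.88, -0.11, -3.14])
(np.float64(0.12337052069802626), -80, 'upout', 1, 4, [0.3, -0.35, 0.5], [0.061, -0.107], [-0.85, 0.09, 0.51, 1.87, -0.02, -3.14])
(np.float64(0.12659975858225445), -100, 'upout', 1, 2, [0.04, -0.45, 0.48], [0.11, 0.062], [-1.56, 0.21, 0.62, 2.04, 0.11, -3.14])
real	0m38.815s
user	0m39.278s
sys	0m0.031s
```

```bash
python3 d.py .28 -.2 .46
```

```text
delta [-0.5987  0.2475 -0.7562]
```

Request:
jog_arm:
  deltas:
    - {"fingers":0.6,"delta_pos":[-0.09,0.04,-0.11],"yaw":-0.15}
    - {"fingers":0.6,"delta_pos":[-0.18,0.07,-0.23],"yaw":-0.3}
    - {"fingers":0.6,"delta_pos":[-0.27,0.11,-0.34],"yaw":-0.45}
    - {"fingers":0.6,"delta_pos":[-0.36,0.15,-0.45],"yaw":-0.6}
    - {"fingers":0.6,"delta_pos":[-0.45,0.19,-0.57],"yaw":-0.75}
    - {"fingers":0.6,"delta_pos":[-0.54,0.22,-0.68],"yaw":-0.9}
    - {"fingers":0.6,"delta_pos":[-0.6,0.25,-0.76],"yaw":-1}
    - {"fingers":0.6,"delta_pos":[-0.6,0.25,-0.76],"yaw":-1}

```text
clock: 6.5
eef_pos: [0.2767, -0.204, 0.4599]
tool_rot: [0.662, 0.706, 0.253, 0.003]
ft_force: [1.1, -1.0, 0.1]
grip_width: 0.0513
grasp_force: 0.0
```

```bash
python3 st.py;  python3 d.py .03 -.4 .5
```

```text
6.5 [ 0.2767 -0.204   0.4599] ang 97.59 [[-0.125, 0.932, 0.339], [0.936, -0.003, 0.352], [0.33, 0.361, -0.872]] j [-1.061 -0.017  0.197  1.946  0.487  0.404] F [ 1.13 -1.    0.14] T [-0.39  0.31 -0.04] w 0.0513 0.0
delta [-0.4648 -0.7166 -0.6257]
```

Request:
jog_arm:
  deltas:
    - {"fingers":0.6,"delta_pos":[-0.07,-0.1,-0.09],"yaw":-0.15}
    - {"fingers":0.6,"delta_pos":[-0.13,-0.2,-0.18],"yaw":-0.3}
    - {"fingers":0.6,"delta_pos":[-0.2,-0.31,-0.27],"yaw":-0.45}
    - {"fingers":0.6,"delta_pos":[-0.27,-0.41,-0.36],"yaw":-0.6}
    - {"fingers":0.6,"delta_pos":[-0.33,-0.51,-0.45],"yaw":-0.75}
    - {"fingers":0.6,"delta_pos":[-0.4,-0.61,-0.54],"yaw":-0.9}
    - {"fingers":0.6,"delta_pos":[-0.465,-0.717,-0.626],"yaw":-1}
    - {"fingers":0.6,"delta_pos":[-0.465,-0.717,-0.626],"yaw":-1}

```text
clock: 7.3
eef_pos: [0.0507, -0.3803, 0.4374]
tool_rot: [0.348, 0.906, 0.215, 0.104]
ft_force: [0.3, 0.3, 0.4]
grip_width: 0.0512
grasp_force: 0.0
```

Request:
jog_arm:
  deltas:
    - {"fingers":0.6,"delta_pos":[0,0,0],"yaw":-0.19}
    - {"fingers":0.6,"delta_pos":[0,0,0],"yaw":-0.38}
    - {"fingers":0.6,"delta_pos":[0,0,0],"yaw":-0.57}
    - {"fingers":0.6,"delta_pos":[0,0,0],"yaw":-0.76}
    - {"fingers":0.6,"delta_pos":[0,0,0],"yaw":-0.95}
    - {"fingers":0.6,"delta_pos":[0,0,0],"yaw":-1}

```text
clock: 7.9
eef_pos: [0.0533, -0.3788, 0.4394]
tool_rot: [-0.028, 0.971, 0.157, 0.179]
ft_force: [0.0, -0.2, 0.0]
grip_width: 0.0512
grasp_force: 0.0
```

Request:
jog_arm:
  deltas:
    - {"fingers":0.6,"delta_pos":[0,0,0],"yaw":-0.19}
    - {"fingers":0.6,"delta_pos":[0,0,0],"yaw":-0.38}
    - {"fingers":0.6,"delta_pos":[0,0,0],"yaw":-0.57}
    - {"fingers":0.6,"delta_pos":[0,0,0],"yaw":-0.76}
    - {"fingers":0.6,"delta_pos":[0,0,0],"yaw":-0.95}
    - {"fingers":0.6,"delta_pos":[0,0,0],"yaw":-1}

```text
clock: 8.5
eef_pos: [0.0533, -0.3788, 0.4394]
tool_rot: [-0.397, 0.886, 0.077, 0.225]
ft_force: [-0.8, 0.6, 0.9]
grip_width: 0.0513
grasp_force: 0.0
```

```bash
python3 st.py
```

```text
8.5 [ 0.0533 -0.3788  0.4394] ang -131.04 [[-0.583, -0.739, 0.338], [-0.669, 0.673, 0.316], [-0.461, -0.042, -0.887]] j [-1.675  0.272  0.476  2.149  0.309 -2.576] F [-0.82  0.58  0.93] T [-0.29  0.3  -0.06] w 0.0513 0.0
```

```bash
cat > sim3.py <<'E'
from fk import *
from h import bot
q=bot.get_obs()['joint_pos']; q=np.array(q)
a=q[0]; out=[]
for r in(0,.1,-.1,.2):
  for z in(0,.1,.2,-.1):
    for wr in(.42,):
        x=q.copy()
        if r or z: x=call(x,T(x)[1].T@(R.from_euler('z',a).apply([r,0,z])/.3),0,4,wr)
        s=[]
        for k in range(9):
            s.append((np.linalg.norm(T(x)[1][:2,2]).round(3),k))
            out.append((np.linalg.norm(T(x)[1][:2,2]).round(3),r,z,k,T(x)[0].round(2).tolist(),x.round(2).tolist()))
            x=call(x,[0,0,0],-.4,2,wr)
out.sort(key=lambda o:o[0])
for o in out[:8]: print(o)
for o in out:
    if o[1]==0 and o[2]==0: print(o)
E
python3 sim3.py
```

```text
(np.float64(0.028), 0, 0, 7, [0.29, -0.28, 0.44], [-0.76, 0.07, 0.33, 1.86, 0.01, -3.14])
(np.float64(0.028), 0, -0.1, 7, [0.29, -0.28, 0.34], [-0.76, 0.04, 0.05, 1.6, 0.01, -3.14])
(np.float64(0.035), 0.2, 0, 6, [0.25, -0.51, 0.4], [-1.14, 0.38, 0.64, 1.82, 0.03, -3.14])
(np.float64(0.039), 0.1, 0, 7, [0.3, -0.39, 0.42], [-0.9, 0.23, 0.48, 1.84, -0.03, -3.14])
(np.float64(0.046), -0.1, 0, 7, [0.27, -0.17, 0.44], [-0.58, -0.14, 0.14, 1.83, 0.04, -3.14])
(np.float64(0.046), -0.1, -0.1, 7, [0.27, -0.17, 0.34], [-0.58, -0.16, -0.14, 1.58, 0.04, -3.14])
(np.float64(0.051), -0.1, 0, 8, [0.29, -0.12, 0.44], [-0.35, -0.15, 0.12, 1.82, -0.04, -3.14])
(np.float64(0.051), -0.1, -0.1, 8, [0.29, -0.12, 0.34], [-0.35, -0.18, -0.16, 1.57, -0.04, -3.14])
(np.float64(0.028), 0, 0, 7, [0.29, -0.28, 0.44], [-0.76, 0.07, 0.33, 1.86, 0.01, -3.14])
(np.float64(0.085), 0, 0, 8, [0.32, -0.23, 0.44], [-0.57, 0.05, 0.32, 1.86, -0.08, -3.14])
(np.float64(0.101), 0, 0, 6, [0.26, -0.32, 0.44], [-0.95, 0.09, 0.36, 1.89, 0.09, -3.14])
(np.float64(0.188), 0, 0, 5, [0.21, -0.35, 0.44], [-1.14, 0.12, 0.38, 1.93, 0.16, -3.14])
(np.float64(0.275), 0, 0, 4, [0.17, -0.37, 0.44], [-1.31, 0.17, 0.41, 1.99, 0.22, -3.14])
(np.float64(0.362), 0, 0, 3, [0.12, -0.38, 0.44], [-1.48, 0.21, 0.44, 2.06, 0.27, -3.14])
(np.float64(0.446), 0, 0, 2, [0.06, -0.39, 0.44], [-1.64, 0.26, 0.47, 2.14, 0.3, -3.14])
(np.float64(0.463), 0, 0, 0, [0.05, -0.39, 0.44], [-1.67, 0.27, 0.48, 2.15, 0.31, -2.58])
(np.float64(0.463), 0, 0, 1, [0.05, -0.39, 0.44], [-1.67, 0.27, 0.48, 2.15, 0.31, -2.89])
```

Very good: plain yaw− gets the tool close to vertical. I'll do two full calls and check.

Request:
jog_arm:
  deltas:
    - {"fingers":0.6,"delta_pos":[0,0,0],"yaw":-0.19}
    - {"fingers":0.6,"delta_pos":[0,0,0],"yaw":-0.38}
    - {"fingers":0.6,"delta_pos":[0,0,0],"yaw":-0.57}
    - {"fingers":0.6,"delta_pos":[0,0,0],"yaw":-0.76}
    - {"fingers":0.6,"delta_pos":[0,0,0],"yaw":-0.95}
    - {"fingers":0.6,"delta_pos":[0,0,0],"yaw":-1}

```text
clock: 9.1
eef_pos: [0.1098, -0.3771, 0.4391]
tool_rot: [-0.686, 0.695, -0.001, 0.215]
ft_force: [0.2, -0.0, 0.5]
grip_width: 0.0516
grasp_force: 0.0
```

Request:
jog_arm:
  deltas:
    - {"fingers":0.6,"delta_pos":[0,0,0],"yaw":-0.19}
    - {"fingers":0.6,"delta_pos":[0,0,0],"yaw":-0.38}
    - {"fingers":0.6,"delta_pos":[0,0,0],"yaw":-0.57}
    - {"fingers":0.6,"delta_pos":[0,0,0],"yaw":-0.76}
    - {"fingers":0.6,"delta_pos":[0,0,0],"yaw":-0.8}

```text
clock: 9.6
eef_pos: [0.2221, -0.3382, 0.4385]
tool_rot: [0.808, -0.568, 0.032, -0.152]
ft_force: [0.8, 0.9, 0.5]
grip_width: 0.0513
grasp_force: 0.0
```

```bash
python3 st.py; python3 sim3.py
```

```text
9.6 [ 0.2221 -0.3382  0.4385] ang -69.2 [[0.353, -0.908, 0.224], [-0.928, -0.309, 0.209], [-0.121, -0.282, -0.952]] j [-1.205  0.129  0.361  1.924  0.288 -3.138] F [0.82 0.89 0.54] T [-0.21  0.24 -0.03] w 0.0513 0.0
(np.float64(0.069), 0.1, 0, 3, [0.38, -0.34, 0.44], [-0.74, 0.22, 0.51, 1.8, 0.03, -3.14])
(np.float64(0.069), 0.1, -0.1, 3, [0.38, -0.34, 0.34], [-0.74, 0.19, 0.22, 1.54, 0.03, -3.14])
(np.float64(0.071), 0.2, -0.1, 3, [0.42, -0.44, 0.34], [-0.83, 0.4, 0.51, 1.62, 0.04, -3.14])
(np.float64(0.075), 0.2, 0, 3, [0.42, -0.44, 0.44], [-0.82, 0.45, 0.83, 1.89, 0.04, -3.14])
(np.float64(0.076), 0, 0, 3, [0.34, -0.24, 0.44], [-0.65, 0.01, 0.27, 1.76, 0.04, -3.14])
(np.float64(0.076), 0, -0.1, 3, [0.34, -0.24, 0.34], [-0.65, -0.01, -0.01, 1.51, 0.04, -3.14])
(np.float64(0.086), 0.2, -0.1, 4, [0.46, -0.4, 0.34], [-0.69, 0.39, 0.49, 1.61, -0.06, -3.14])
(np.float64(0.091), 0.2, 0, 4, [0.46, -0.4, 0.44], [-0.69, 0.44, 0.81, 1.88, -0.06, -3.14])
(np.float64(0.076), 0, 0, 3, [0.34, -0.24, 0.44], [-0.65, 0.01, 0.27, 1.76, 0.04, -3.14])
(np.float64(0.096), 0, 0, 4, [0.36, -0.2, 0.44], [-0.45, -0.0, 0.26, 1.76, -0.07, -3.14])
(np.float64(0.138), 0, 0, 2, [0.31, -0.28, 0.44], [-0.84, 0.04, 0.3, 1.8, 0.13, -3.14])
(np.float64(0.171), 0, 0, 5, [0.37, -0.15, 0.44], [-0.25, -0.0, 0.25, 1.78, -0.17, -3.14])
(np.float64(0.22), 0, 0, 1, [0.27, -0.32, 0.44], [-1.03, 0.08, 0.33, 1.85, 0.22, -3.14])
(np.float64(0.255), 0, 0, 6, [0.38, -0.09, 0.44], [-0.05, 0.0, 0.24, 1.82, -0.26, -3.14])
(np.float64(0.307), 0, 0, 0, [0.22, -0.34, 0.44], [-1.2, 0.13, 0.36, 1.92, 0.29, -3.14])
(np.float64(0.34), 0, 0, 7, [0.37, -0.05, 0.44], [0.15, 0.02, 0.23, 1.88, -0.33, -3.14])
(np.float64(0.422), 0, 0, 8, [0.35, 0.0, 0.44], [0.34, 0.04, 0.23, 1.96, -0.39, -3.14])
```

```bash
cat > sim4.py <<'E'
from fk import *
from h import bot
q0=np.array(bot.get_obs()['joint_pos']); rng=np.random.default_rng(0); out=[]
import time; t0=time.time(); wr=.4
def tl(x): return np.linalg.norm(T(x)[1][:2,2])
while time.time()-t0<75:
    ang=rng.uniform(-.5,.3); r=rng.uniform(-.1,.15); z=rng.uniform(-.05,.05); y1=rng.uniform(-.2,.6)
    p=T(q0)[0]; R0=np.hypot(*p[:2]); th=np.arctan2(p[1],p[0])+ang
    w=np.array([(R0+r)*np.cos(th),(R0+r)*np.sin(th),p[2]+z])-p
    d=T(q0)[1].T@w/.3
    if abs(d).max()>1: continue
    x=call(q0,d,y1,3,wr)
    for k in range(1,5):
        x=call(x,[0,0,0],-.4,2,wr)
        out.append((tl(x).round(4),d.round(2).tolist(),round(y1,2),-.4*k,T(x)[0].round(2).tolist(),x.round(2).tolist()))
out.sort(key=lambda o:o[0]); print(len(out))
for o in out[:8]: print(o)
E
python3 sim4.py
```

```text
4616
(np.float64(0.0053), [0.45, 0.3, 0.02], 0.5, -1.6, [0.33, -0.42, 0.39], [-0.9, 0.29, 0.49, 1.76, 0.0, -3.14])
(np.float64(0.0061), [-0.28, 0.3, -0.05], 0.5, -1.6, [0.24, -0.21, 0.44], [-0.7, -0.12, 0.15, 1.85, -0.0, -3.14])
(np.float64(0.0061), [0.31, 0.31, -0.3], 0.23, -1.2000000000000002, [0.29, -0.41, 0.48], [-0.95, 0.28, 0.7, 1.99, 0.0, -3.14])
(np.float64(0.0067), [-0.04, 0.21, -0.2], 0.52, -1.6, [0.28, -0.28, 0.48], [-0.79, 0.05, 0.42, 1.94, 0.01, -3.14])
(np.float64(0.0082), [0.24, 0.27, -0.05], 0.48, -1.6, [0.31, -0.36, 0.42], [-0.84, 0.18, 0.42, 1.81, -0.01, -3.14])
(np.float64(0.0082), [0.4, 0.27, -0.21], 0.56, -1.6, [0.32, -0.42, 0.46], [-0.93, 0.33, 0.72, 1.96, 0.01, -3.14])
(np.float64(0.009), [-0.22, 0.27, -0.1], 0.54, -1.6, [0.25, -0.23, 0.45], [-0.74, -0.07, 0.23, 1.87, 0.01, -3.14])
(np.float64(0.009), [0.18, 0.27, -0.11], 0.08, -1.2000000000000002, [0.31, -0.34, 0.44], [-0.84, 0.16, 0.44, 1.86, -0.01, -3.14])
```

Request:
jog_arm:
  deltas:
    - {"fingers":0.6,"delta_pos":[0.08,0.09,-0.02],"yaw":0.16}
    - {"fingers":0.6,"delta_pos":[0.16,0.18,-0.03],"yaw":0.32}
    - {"fingers":0.6,"delta_pos":[0.24,0.27,-0.05],"yaw":0.48}
    - {"fingers":0.6,"delta_pos":[0.24,0.27,-0.05],"yaw":0.48}

```text
clock: 10.0
eef_pos: [0.1682, -0.4364, 0.4181]
tool_rot: [-0.685, 0.712, -0.001, 0.156]
ft_force: [-0.7, -0.0, -0.2]
grip_width: 0.051
grasp_force: 0.0
```

Request:
jog_arm:
  deltas:
    - {"fingers":0.6,"delta_pos":[0,0,0],"yaw":-0.19}
    - {"fingers":0.6,"delta_pos":[0,0,0],"yaw":-0.38}
    - {"fingers":0.6,"delta_pos":[0,0,0],"yaw":-0.57}
    - {"fingers":0.6,"delta_pos":[0,0,0],"yaw":-0.76}
    - {"fingers":0.6,"delta_pos":[0,0,0],"yaw":-0.95}
    - {"fingers":0.6,"delta_pos":[0,0,0],"yaw":-1}
    - {"fingers":0.6,"delta_pos":[0,0,0],"yaw":-1}

```text
clock: 10.7
eef_pos: [0.2841, -0.372, 0.421]
tool_rot: [0.861, -0.499, 0.038, -0.092]
ft_force: [0.1, 0.1, -0.1]
grip_width: 0.0515
grasp_force: 0.0
```

```bash
python3 st.py; sed -i 's/<75/<60/' sim4.py; python3 sim4.py
python3 - <<'E'
from fk import *
from h import bot
q0=np.array(bot.get_obs()['joint_pos'])
for k in range(8): q=call(q0,[0,0,0],-.1*k,2,.4); print(k,T(q)[1][:2,2].round(3),q.round(2))
E
```

```text
10.7 [ 0.2841 -0.372   0.421 ] ang -60.05 [[0.499, -0.852, 0.157], [-0.866, -0.485, 0.12], [-0.026, -0.196, -0.98]] j [-1.046  0.193  0.418  1.821  0.197 -3.139] F [ 0.08  0.1  -0.07] T [-0.12  0.11  0.02] w 0.0515 0.0
3708
(np.float64(0.0033), [0.46, 0.49, -0.12], 0.26, -0.8, [0.32, -0.53, 0.42], [-1.03, 0.52, 0.92, 1.97, -0.0, -3.14])
(np.float64(0.0037), [0.46, 0.59, 0.01], -0.09, -0.4, [0.3, -0.54, 0.38], [-1.06, 0.49, 0.75, 1.83, 0.0, -3.14])
(np.float64(0.0044), [0.08, 0.46, 0.04], -0.09, -0.4, [0.27, -0.42, 0.38], [-0.99, 0.21, 0.36, 1.71, 0.0, -3.14])
(np.float64(0.005), [-0.23, 0.4, 0.04], -0.09, -0.4, [0.24, -0.32, 0.39], [-0.93, 0.02, 0.15, 1.69, 0.0, -3.14])
(np.float64(0.0051), [0.16, 0.44, -0.04], -0.11, -0.4, [0.29, -0.43, 0.41], [-0.99, 0.27, 0.49, 1.79, 0.0, -3.14])
(np.float64(0.0054), [0.24, 0.49, -0.11], 0.33, -0.8, [0.28, -0.47, 0.42], [-1.03, 0.35, 0.65, 1.87, 0.01, -3.14])
(np.float64(0.0056), [0.36, 0.5, -0.02], -0.1, -0.4, [0.3, -0.5, 0.39], [-1.03, 0.41, 0.67, 1.82, 0.0, -3.14])
(np.float64(0.0063), [0.32, 0.47, -0.03], -0.14, -0.4, [0.31, -0.48, 0.4], [-1.0, 0.38, 0.63, 1.81, -0.0, -3.14])
0 [0.157 0.12 ] [-1.05  0.19  0.42  1.82  0.2  -3.14]
1 [0.142 0.102] [-1.01  0.19  0.41  1.81  0.18 -3.14]
2 [0.127 0.083] [-0.97  0.18  0.4   1.79  0.15 -3.14]
3 [0.113 0.064] [-0.92  0.17  0.39  1.78  0.13 -3.14]
4 [0.101 0.044] [-0.88  0.16  0.38  1.77  0.11 -3.14]
5 [0.089 0.024] [-0.84  0.14  0.37  1.76  0.08 -3.14]
6 [0.077 0.003] [-0.8   0.13  0.36  1.74  0.06 -3.14]
7 [ 0.067 -0.019] [-0.75  0.12  0.34  1.73  0.03 -3.14]
```

Request:
jog_arm:
  deltas:
    - {"fingers":0.6,"delta_pos":[0.05,0.15,-0.01],"yaw":-0.04}
    - {"fingers":0.6,"delta_pos":[0.11,0.29,-0.03],"yaw":-0.08}
    - {"fingers":0.6,"delta_pos":[0.16,0.44,-0.04],"yaw":-0.11}
    - {"fingers":0.6,"delta_pos":[0.16,0.44,-0.04],"yaw":-0.11}

```text
clock: 11.1
eef_pos: [0.2984, -0.4121, 0.4062]
tool_rot: [0.865, -0.495, 0.033, -0.071]
ft_force: [-0.3, -0.8, -0.3]
grip_width: 0.0512
grasp_force: 0.0
```

Request:
jog_arm:
  deltas:
    - {"fingers":0.6,"delta_pos":[0,0,0],"yaw":-0.19}
    - {"fingers":0.6,"delta_pos":[0,0,0],"yaw":-0.3}
    - {"fingers":0.6,"delta_pos":[0,0,0],"yaw":-0.3}

```text
clock: 11.4
eef_pos: [0.3502, -0.3686, 0.4067]
tool_rot: [0.904, -0.425, 0.034, -0.047]
ft_force: [-0.3, -0.7, -0.5]
grip_width: 0.051
grasp_force: 0.0
```

```bash
python3 st.py; sed -i 's/<60/<40/' sim4.py; python3 sim4.py
python3 - <<'E'
from fk import *
from h import bot
q0=np.array(bot.get_obs()['joint_pos'])
for k in range(8): q=call(q0,[0,0,0],-.1*k,2,.4); print(k,T(q)[1][:2,2].round(3),q.round(2))
E
```

```text
11.4 [ 0.3502 -0.3686  0.4067] ang -50.41 [[0.637, -0.764, 0.102], [-0.77, -0.635, 0.055], [0.022, -0.113, -0.993]] j [-0.879  0.24   0.45   1.759  0.114 -3.14 ] F [-0.35 -0.69 -0.55] T [-0.07  0.14 -0.02] w 0.051 0.0
2584
(np.float64(0.0005), [-0.25, 0.71, -0.1], 0.5, -0.4, [0.2, -0.43, 0.41], [-1.14, 0.17, 0.38, 1.78, -0.0, -3.14])
(np.float64(0.0024), [0.31, 0.96, -0.09], 0.48, -0.4, [0.25, -0.61, 0.4], [-1.19, 0.64, 1.07, 2.0, 0.0, -3.14])
(np.float64(0.0034), [-0.23, 0.66, -0.18], 0.47, -0.4, [0.21, -0.42, 0.44], [-1.11, 0.19, 0.47, 1.85, 0.0, -3.14])
(np.float64(0.0046), [-0.11, 0.77, -0.15], 0.52, -0.4, [0.21, -0.47, 0.43], [-1.16, 0.28, 0.55, 1.85, 0.0, -3.14])
(np.float64(0.005), [-0.1, 0.69, -0.14], 0.46, -0.4, [0.23, -0.46, 0.42], [-1.11, 0.26, 0.53, 1.83, 0.0, -3.14])
(np.float64(0.005), [0.1, 0.82, -0.02], 0.47, -0.4, [0.24, -0.53, 0.38], [-1.15, 0.41, 0.63, 1.8, 0.0, -3.14])
(np.float64(0.0065), [-0.23, 0.62, -0.21], 0.42, -0.4, [0.22, -0.41, 0.45], [-1.08, 0.18, 0.49, 1.87, -0.0, -3.14])
(np.float64(0.0075), [0.17, 0.8, -0.16], 0.41, -0.4, [0.26, -0.54, 0.43], [-1.12, 0.48, 0.87, 1.95, -0.01, -3.14])
0 [0.101 0.055] [-0.88  0.24  0.45  1.76  0.11 -3.14]
1 [0.087 0.036] [-0.84  0.23  0.45  1.75  0.09 -3.14]
2 [0.073 0.017] [-0.8   0.23  0.44  1.74  0.06 -3.14]
3 [ 0.059 -0.002] [-0.76  0.22  0.43  1.74  0.04 -3.14]
4 [ 0.047 -0.022] [-0.72  0.21  0.42  1.73  0.01 -3.14]
5 [ 0.034 -0.043] [-0.68  0.21  0.41  1.72 -0.01 -3.14]
6 [ 0.022 -0.064] [-0.64  0.2   0.4   1.72 -0.04 -3.14]
7 [ 0.011 -0.086] [-0.6   0.19  0.39  1.71 -0.07 -3.14]
```

Request:
jog_arm:
  deltas:
    - {"fingers":0.6,"delta_pos":[-0.02,0.14,-0.03],"yaw":0.11}
    - {"fingers":0.6,"delta_pos":[-0.04,0.28,-0.06],"yaw":0.22}
    - {"fingers":0.6,"delta_pos":[-0.06,0.42,-0.09],"yaw":0.32}
    - {"fingers":0.6,"delta_pos":[-0.08,0.56,-0.11],"yaw":0.4}
    - {"fingers":0.6,"delta_pos":[-0.1,0.69,-0.14],"yaw":0.46}
    - {"fingers":0.6,"delta_pos":[-0.1,0.69,-0.14],"yaw":0.46}

```text
clock: 12.0
eef_pos: [0.1785, -0.4777, 0.4242]
tool_rot: [0.803, -0.594, 0.022, -0.046]
ft_force: [0.1, 0.4, -0.0]
grip_width: 0.051
grasp_force: 0.0
```

Request:
jog_arm:
  deltas:
    - {"fingers":0.6,"delta_pos":[0,0,0],"yaw":-0.19}
    - {"fingers":0.6,"delta_pos":[0,0,0],"yaw":-0.38}
    - {"fingers":0.6,"delta_pos":[0,0,0],"yaw":-0.38}

```text
clock: 12.3
eef_pos: [0.255, -0.436, 0.4242]
tool_rot: [0.86, -0.509, 0.015, -0.017]
ft_force: [0.6, 0.0, -0.1]
grip_width: 0.0514
grasp_force: 0.0
```

```bash
python3 st.py;  sed -i 's/<40/<30/' sim4.py; python3 sim4.py
python3 - <<'E'
from fk import *
from h import bot
q0=np.array(bot.get_obs()['joint_pos'])
for k in range(8): q=call(q0,[0,0,0],-.1*k,2,.4); print(k,T(q)[1][:2,2].round(3),q.round(2))
E
```

```text
12.3 [ 0.255  -0.436   0.4242] ang -61.26 [[0.481, -0.876, 0.043], [-0.877, -0.481, 0.014], [0.008, -0.045, -0.999]] j [-1.069  0.259  0.526  1.83   0.045 -3.141] F [ 0.56  0.04 -0.08] T [ 0.01 -0.04 -0.07] w 0.0514 0.0
1744
(np.float64(0.0026), [0.37, 0.54, 0.08], 0.52, -0.4, [0.2, -0.61, 0.39], [-1.26, 0.57, 0.92, 1.92, -0.0, -3.14])
(np.float64(0.0029), [0.29, 0.54, 0.11], 0.53, -0.4, [0.18, -0.59, 0.38], [-1.27, 0.49, 0.76, 1.84, -0.0, -3.14])
(np.float64(0.004), [-0.24, 0.36, -0.18], 0.54, -0.4, [0.15, -0.43, 0.47], [-1.24, 0.16, 0.54, 1.94, 0.0, -3.14])
(np.float64(0.0044), [0.17, 0.5, 0.08], 0.55, -0.4, [0.17, -0.55, 0.39], [-1.27, 0.41, 0.66, 1.82, 0.0, -3.14])
(np.float64(0.0054), [0.18, 0.38, 0.04], 0.48, -0.4, [0.21, -0.54, 0.41], [-1.21, 0.4, 0.68, 1.85, 0.0, -3.14])
(np.float64(0.0065), [0.06, 0.52, -0.0], 0.54, -0.4, [0.16, -0.52, 0.42], [-1.28, 0.34, 0.63, 1.86, -0.01, -3.14])
(np.float64(0.0077), [0.08, 0.28, 0.09], 0.42, -0.4, [0.22, -0.49, 0.39], [-1.16, 0.31, 0.51, 1.77, 0.0, -3.14])
(np.float64(0.0079), [-0.08, 0.3, 0.07], 0.42, -0.4, [0.19, -0.45, 0.4], [-1.17, 0.21, 0.39, 1.75, -0.01, -3.14])
0 [0.043 0.014] [-1.07  0.26  0.53  1.83  0.04 -3.14]
1 [0.024 0.001] [-1.03  0.26  0.52  1.83  0.02 -3.14]
2 [ 0.004 -0.013] [-0.99  0.25  0.52  1.82 -0.   -3.14]
3 [-0.014 -0.028] [-0.95  0.25  0.51  1.82 -0.03 -3.14]
4 [-0.033 -0.044] [-0.91  0.24  0.51  1.82 -0.05 -3.14]
5 [-0.051 -0.06 ] [-0.87  0.24  0.5   1.82 -0.08 -3.14]
6 [-0.068 -0.077] [-0.83  0.23  0.49  1.81 -0.1  -3.14]
7 [-0.085 -0.096] [-0.79  0.22  0.47  1.81 -0.13 -3.14]
```

Request:
jog_arm:
  deltas:
    - {"fingers":0.6,"delta_pos":[0.01,0.13,0],"yaw":0.15}
    - {"fingers":0.6,"delta_pos":[0.02,0.26,0],"yaw":0.3}
    - {"fingers":0.6,"delta_pos":[0.03,0.38,0],"yaw":0.45}
    - {"fingers":0.6,"delta_pos":[0.03,0.38,0],"yaw":0.45}

```text
clock: 12.7
eef_pos: [0.1554, -0.5008, 0.4183]
tool_rot: [0.755, -0.656, 0.011, -0.019]
ft_force: [0.0, -0.0, -0.8]
grip_width: 0.0513
grasp_force: 0.0
```

Request:
jog_arm:
  deltas:
    - {"fingers":0.6,"delta_pos":[0,0,0],"yaw":-0.19}
    - {"fingers":0.6,"delta_pos":[0,0,0],"yaw":-0.35}
    - {"fingers":0.6,"delta_pos":[0,0,0],"yaw":-0.35}

```text
clock: 13.0
eef_pos: [0.1954, -0.4846, 0.4194]
tool_rot: [0.826, -0.564, 0.007, -0.006]
ft_force: [-0.1, 0.7, -0.6]
grip_width: 0.0511
grasp_force: 0.0
```

```bash
python3 st.py
python3 - <<'E'
from fk import *
from h import bot
q0=np.array(bot.get_obs()['joint_pos'])
for k in range(8): q=call(q0,[0,0,0],-.05*k,2,.4); print(k,T(q)[1][:2,2].round(4),q.round(2))
E
```

```text
13.0 [ 0.1954 -0.4846  0.4194] ang -68.67 [[0.364, -0.931, 0.018], [-0.931, -0.364, 0.003], [0.004, -0.018, -1.0]] j [-1.198  0.3    0.571  1.837  0.018 -3.141] F [-0.11  0.66 -0.56] T [0.01 0.04 0.02] w 0.0511 0.0
0 [0.0178 0.0026] [-1.2   0.3   0.57  1.84  0.02 -3.14]
1 [ 0.007  -0.0021] [-1.18  0.3   0.57  1.84  0.01 -3.14]
2 [-0.0038 -0.0071] [-1.16  0.3   0.57  1.84 -0.01 -3.14]
3 [-0.0145 -0.0122] [-1.14  0.3   0.57  1.84 -0.02 -3.14]
4 [-0.0252 -0.0175] [-1.12  0.3   0.57  1.83 -0.03 -3.14]
5 [-0.0358 -0.023 ] [-1.1   0.3   0.56  1.83 -0.04 -3.14]
6 [-0.0463 -0.0286] [-1.09  0.29  0.56  1.83 -0.05 -3.14]
7 [-0.0568 -0.0345] [-1.07  0.29  0.56  1.83 -0.07 -3.14]
```

Request:
jog_arm:
  deltas:
    - {"fingers":0.6,"delta_pos":[0,0,0],"yaw":-0.08}
    - {"fingers":0.6,"delta_pos":[0,0,0],"yaw":-0.08}

```text
clock: 13.2
eef_pos: [0.209, -0.4787, 0.4195]
tool_rot: [0.836, -0.549, 0.003, -0.0]
ft_force: [0.4, -0.4, 0.3]
grip_width: 0.0512
grasp_force: 0.0
```

```bash
python3 st.py; python3 d.py .44 -.35 .30
```

```text
13.2 [ 0.209  -0.4787  0.4195] ang -66.57 [[0.398, -0.918, 0.005], [-0.918, -0.398, -0.003], [0.005, -0.003, -1.0]] j [-1.161e+00  2.990e-01  5.690e-01  1.836e+00  3.000e-03 -3.141e+00] F [ 0.35 -0.43  0.33] T [-0.03  0.07 -0.02] w 0.0512 0.0
delta [-0.0894 -0.8757  0.401 ]
```

Request:
jog_arm:
  deltas:
    - {"fingers":0.6,"delta_pos":[-0.02,-0.15,0.07],"yaw":0.17}
    - {"fingers":0.6,"delta_pos":[-0.03,-0.3,0.13],"yaw":0.34}
    - {"fingers":0.6,"delta_pos":[-0.05,-0.44,0.2],"yaw":0.51}
    - {"fingers":0.6,"delta_pos":[-0.06,-0.59,0.27],"yaw":0.68}
    - {"fingers":0.6,"delta_pos":[-0.08,-0.74,0.33],"yaw":0.85}
    - {"fingers":0.6,"delta_pos":[-0.09,-0.88,0.4],"yaw":1}
    - {"fingers":0.6,"delta_pos":[-0.09,-0.88,0.4],"yaw":1}

```text
clock: 13.9
eef_pos: [0.4422, -0.3476, 0.2959]
tool_rot: [-0.563, 0.827, 0.0, 0.001]
ft_force: [-0.8, 0.4, -0.1]
grip_width: 0.0512
grasp_force: 0.0
```

```bash
python3 st.py; python3 d.py .515 -.284 .2
```

```text
13.9 [ 0.4422 -0.3476  0.2959] ang -111.5 [[-0.367, -0.93, 0.001], [-0.93, 0.367, 0.001], [-0.001, -0.0, -1.0]] j [-6.670e-01  3.540e-01  3.270e-01  1.544e+00  1.000e-03 -1.862e+00] F [-0.75  0.41 -0.11] T [-0.02  0.01  0.01] w 0.0512 0.0
delta [-0.2858 -0.1479  0.3202]
```

Request:
jog_arm:
  deltas:
    - {"fingers":0.6,"delta_pos":[-0.09,-0.05,0.1],"yaw":0.19}
    - {"fingers":0.6,"delta_pos":[-0.19,-0.1,0.21],"yaw":0.38}
    - {"fingers":0.6,"delta_pos":[-0.286,-0.148,0.32],"yaw":0.57}
    - {"fingers":0.6,"delta_pos":[-0.286,-0.148,0.32],"yaw":0.76}
    - {"fingers":0.6,"delta_pos":[-0.286,-0.148,0.32],"yaw":0.95}
    - {"fingers":0.6,"delta_pos":[-0.286,-0.148,0.32],"yaw":1}

```text
clock: 14.5
eef_pos: [0.5127, -0.2888, 0.2039]
tool_rot: [-0.2, 0.98, -0.002, 0.001]
ft_force: [-0.1, 0.7, -0.0]
grip_width: 0.0511
grasp_force: 0.0
```

Request:
jog_arm:
  deltas:
    - {"fingers":0.6,"delta_pos":[0,0,0],"yaw":0.15}
    - {"fingers":0.6,"delta_pos":[0,0,0],"yaw":0.244}
    - {"fingers":0.6,"delta_pos":[0,0,0],"yaw":0.244}

```text
clock: 14.8
eef_pos: [0.5126, -0.2892, 0.2045]
tool_rot: [-0.107, 0.994, -0.002, 0.002]
ft_force: [-0.4, 0.0, 0.7]
grip_width: 0.0513
grasp_force: 0.0
```

```bash
python3 w.py w3; python3 st.py
```

```text
14.85 [ 0.51272742 -0.28917133  0.20446021] [[-0.977, -0.2131], [-0.2131, 0.977], [-0.0036, -0.005]] 0.05162674336508346 [0.2739315  0.49708834 0.13255382] [-0.51  0.42  0.2   1.34 -0.   -0.73]
knob 415 249 269 165 191 [ 0.51515905 -0.28371021  0.044     ] [ 0.51256707 -0.28407117  0.05142983] tool delta [-0.0098687   0.01874949  0.5348189 ]
14.85 [ 0.5127 -0.2892  0.2045] ang -167.7 [[-0.977, -0.213, 0.005], [-0.213, 0.977, -0.004], [-0.004, -0.005, -1.0]] j [-5.130e-01  4.240e-01  1.960e-01  1.336e+00 -1.000e-03 -7.280e-01] F [0.27 0.5  0.13] T [0.04 0.03 0.04] w 0.0516 0.0
```

View pics/w3.png

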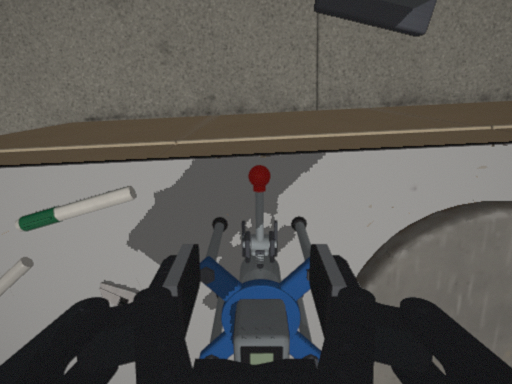

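The w3 view shows the knob at (259,178), with the rod and body in line with the tool at column 260. I'll descend around the knob.

Request:
jog_arm:
  deltas:
    - {"fingers":0.6,"delta_pos":[-0.01,0.019,0.12],"yaw":0}
    - {"fingers":0.6,"delta_pos":[-0.01,0.019,0.25],"yaw":0}
    - {"fingers":0.6,"delta_pos":[-0.01,0.019,0.38],"yaw":0}
    - {"fingers":0.6,"delta_pos":[-0.01,0.019,0.5],"yaw":0}
    - {"fingers":0.6,"delta_pos":[-0.01,0.019,0.56],"yaw":0}
    - {"fingers":0.6,"delta_pos":[-0.01,0.019,0.605],"yaw":0}
    - {"fingers":0.6,"delta_pos":[-0.01,0.019,0.605],"yaw":0}
    - {"fingers":0.6,"delta_pos":[-0.01,0.019,0.605],"yaw":0}

```text
clock: 15.65
eef_pos: [0.5163, -0.2834, 0.0234]
tool_rot: [-0.107, 0.994, -0.003, 0.003]
ft_force: [0.7, -0.3, 0.4]
grip_width: 0.0511
grasp_force: 0.0
```

```bash
python3 w.py w4; python3 st.py
```

```text
15.7 [ 0.5168503  -0.28363164  0.02405494] [[-0.9771, -0.2125], [-0.2125, 0.9771], [-0.0055, -0.0066]] 0.05117977158485245 [ 0.01471834 -0.53933056 -0.19524484] [-0.5   0.57 -0.07  0.92 -0.   -0.72]
knob 2285 226 275 249 311 [ 0.51573033 -0.28375617  0.044     ] [ 0.51035038 -0.28446388  0.05085176] tool delta [ 3.36994162e-03 -5.24462494e-05 -6.65042066e-02]
15.7 [ 0.5169 -0.2836  0.0241] ang -167.73 [[-0.977, -0.212, 0.007], [-0.213, 0.977, -0.005], [-0.006, -0.007, -1.0]] j [-0.501  0.572 -0.066  0.925 -0.001 -0.715] F [ 0.01 -0.54 -0.2 ] T [-0.01  0.01  0.01] w 0.0512 0.0
```

View pics/w4.png

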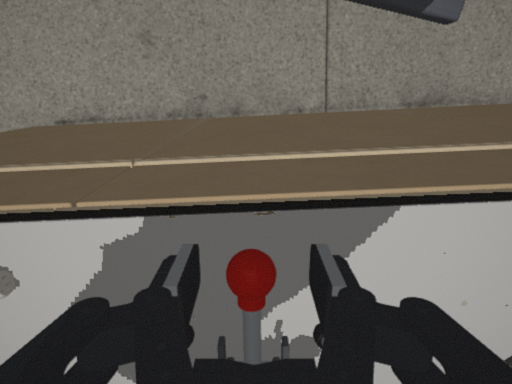

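The w4 view shows the knob at (251,275) between the pads, whose inner edges are at columns 198 and 312, so the knob is about 2 mm left of their middle. I'll centre on it and close.

Request:
jog_arm:
  deltas:
    - {"fingers":0.6,"delta_pos":[0.003,-0.005,0.006],"yaw":0}
    - {"fingers":0.35,"delta_pos":[0.003,-0.005,0.006],"yaw":0}
    - {"fingers":0.35,"delta_pos":[0.003,-0.005,0.006],"yaw":0}
    - {"fingers":0.15,"delta_pos":[0.003,-0.005,0.006],"yaw":0}
    - {"fingers":0.15,"delta_pos":[0.003,-0.005,0.006],"yaw":0}
    - {"fingers":0.15,"delta_pos":[0.003,-0.005,0.006],"yaw":0}

```text
clock: 16.3
eef_pos: [0.5155, -0.285, 0.0214]
tool_rot: [-0.107, 0.994, -0.003, 0.002]
ft_force: [-0.3, -0.6, 4.0]
grip_width: 0.0176
grasp_force: 58.4
```

```bash
python3 st.py
python3 - <<'E'
import numpy as np
r0=np.hypot(74,8);a0=np.arctan2(8,74)
for t in np.arange(0,.71,.1): print(round(t,2),'in',round((74-r0*np.cos(a0+t))/300,4),'up',round((r0*np.sin(a0+t)-8)/300,4))
E
```

```text
16.3 [ 0.5155 -0.285   0.0214] ang -167.75 [[-0.977, -0.212, 0.005], [-0.212, 0.977, -0.005], [-0.004, -0.006, -1.0]] j [-0.504  0.575 -0.068  0.92  -0.002 -0.718] F [-0.26 -0.62  3.96] T [-0.29  0.17 -0.08] w 0.0176 58.394601345062256
0.0 in 0.0 up 0.0
0.1 in 0.0039 up 0.0245
0.2 in 0.0102 up 0.0485
0.3 in 0.0189 up 0.0717
0.4 in 0.0299 up 0.094
0.5 in 0.043 up 0.115
0.6 in 0.0581 up 0.1346
0.7 in 0.0752 up 0.1526
```

Request:
jog_arm:
  deltas:
    - {"fingers":0.15,"delta_pos":[-0.002,0,-0.012],"yaw":0}
    - {"fingers":0.15,"delta_pos":[-0.004,0,-0.0245],"yaw":0}
    - {"fingers":0.15,"delta_pos":[-0.007,0,-0.037],"yaw":0}
    - {"fingers":0.15,"delta_pos":[-0.01,0,-0.0485],"yaw":0}

```text
clock: 16.7
eef_pos: [0.517, -0.2837, 0.0349]
tool_rot: [-0.107, 0.994, -0.002, 0.001]
ft_force: [-2.0, -2.5, -4.1]
grip_width: 0.0179
grasp_force: 58.5
```

```bash
python3 st.py; python3 w.py w5
```

```text
16.7 [ 0.517  -0.2837  0.0349] ang -167.77 [[-0.977, -0.212, 0.002], [-0.212, 0.977, -0.004], [-0.001, -0.004, -1.0]] j [-0.501  0.563 -0.048  0.956 -0.002 -0.714] F [-2.   -2.46 -4.12] T [-0.59  0.5  -0.1 ] w 0.0179 58.52937340736389
16.75 [ 0.51718358 -0.28358781  0.03542178] [[-0.9772, -0.2121], [-0.2121, 0.9772], [-0.0013, -0.004]] 0.017929273240191692 [-2.17273179 -1.97935475 -3.52009867] [-0.5   0.56 -0.05  0.96 -0.   -0.71]
knob 2202 232 277 253 314 [ 0.52504489 -0.28070647  0.044     ] [ 0.51150352 -0.28321225  0.06428083] tool delta [-0.02768294  0.00371381 -0.02857266]
```

```bash
cat > tt.py <<'E'
from h import *
from scipy.spatial.transform import Rotation as R
def chk(c,cx,cy,zb=0):
    P=cloud(c); H=cv2.cvtColor(c['image'],cv2.COLOR_RGB2HSV).astype(int); z=P[...,2]-zb
    m=(np.hypot(P[...,0]-cx,P[...,1]-cy)<.09)&(H[...,0]>100)&(H[...,0]<130)&(H[...,1]>120)&(z>.085)&(z<.14)
    q=P[m]; A=np.c_[q[:,:2]-[cx,cy],np.ones(len(q))]; s=np.linalg.lstsq(A,q[:,2],rcond=None)[0]; r=q[:,2]-A@s
    k=abs(r)<.004; s=np.linalg.lstsq(A[k],q[k,2],rcond=None)[0]
    print('arms',len(q),'slope',s.round(3),'mean',q[k].mean(0).round(4))
if __name__=='__main__':
    chk(dict(np.load('pics/top.npz')),.622,-.261); chk(dict(np.load('pics/side.npz')),.622,-.261)
    c=cam('side');chk(c,.622,-.261); cv2.imwrite('pics/s1.png',cv2.resize(c['image'][160:300,180:340,::-1],(800,700))[:600])
    o=bot.get_obs();print(o['ft_force'],o['eef_pos'])
E
python3 tt.py
```

```text
arms 226 slope [0.004 0.013 0.107] mean [ 0.6133 -0.2559  0.1072]
arms 157 slope [0.005 0.004 0.103] mean [ 0.6071 -0.2794  0.1033]
arms 137 slope [-0.019 -0.013  0.103] mean [ 0.6117 -0.2765  0.1032]
[-1.83140006 -2.71140393 -4.45427226] [ 0.51717946 -0.28356847  0.03516714]
```

View pics/s1.png

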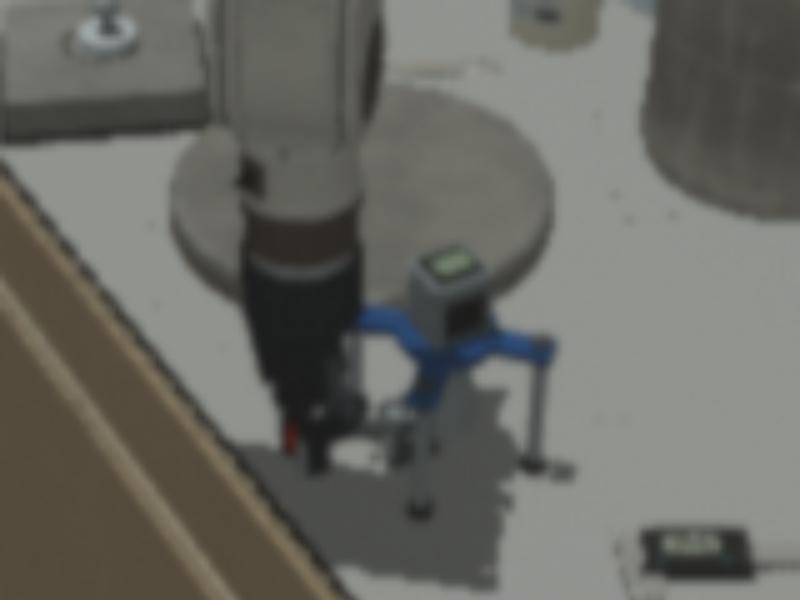

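The side crop shows the knob held at (290,435) and the feet still on the bench. I'll continue the arc past the over-centre point.

Request:
jog_arm:
  deltas:
    - {"fingers":0.15,"delta_pos":[-0.004,0,-0.012],"yaw":0}
    - {"fingers":0.15,"delta_pos":[-0.009,0,-0.023],"yaw":0}
    - {"fingers":0.15,"delta_pos":[-0.014,0,-0.034],"yaw":0}
    - {"fingers":0.15,"delta_pos":[-0.02,0,-0.046],"yaw":0}
    - {"fingers":0.15,"delta_pos":[-0.026,0,-0.056],"yaw":0}
    - {"fingers":0.15,"delta_pos":[-0.026,0,-0.056],"yaw":0}

```text
clock: 17.4
eef_pos: [0.5269, -0.2814, 0.0529]
tool_rot: [-0.107, 0.994, -0.002, 0.003]
ft_force: [0.9, 3.2, -3.6]
grip_width: 0.0179
grasp_force: 58.6
```

```bash
python3 tt.py; python3 st.py
```

```text
arms 226 slope [0.004 0.013 0.107] mean [ 0.6133 -0.2559  0.1072]
arms 157 slope [0.005 0.004 0.103] mean [ 0.6071 -0.2794  0.1033]
arms 132 slope [-0.004 -0.003  0.103] mean [ 0.6118 -0.2763  0.1032]
[ 1.63973682  2.82420379 -3.00789475] [ 0.52671162 -0.2814033   0.05265829]
17.45 [ 0.5267 -0.2814  0.0527] ang -167.68 [[-0.977, -0.213, 0.006], [-0.213, 0.977, -0.003], [-0.006, -0.004, -1.0]] j [-0.491  0.554 -0.011  0.999  0.    -0.706] F [ 1.64  2.82 -3.01] T [ 0.51 -0.09  0.12] w 0.0176 58.587777614593506
```

Request:
jog_arm:
  deltas:
    - {"fingers":0.35,"delta_pos":[0,0,0],"yaw":0}
    - {"fingers":0.6,"delta_pos":[0,0,0],"yaw":0}
    - {"fingers":0.6,"delta_pos":[0,0,0],"yaw":0}
    - {"fingers":0.6,"delta_pos":[0,0,0],"yaw":0}
    - {"fingers":0.6,"delta_pos":[0,0,0],"yaw":0}

```text
clock: 17.95
eef_pos: [0.5257, -0.2824, 0.0524]
tool_rot: [-0.107, 0.994, -0.002, 0.002]
ft_force: [0.5, 0.9, -0.2]
grip_width: 0.0516
grasp_force: 0.0
```

```bash
python3 w.py w6;python3 tt.py; python3 st.py
```

```text
18.0 [ 0.52569404 -0.28232884  0.05231675] [[-0.9773, -0.2119], [-0.212, 0.9773], [-0.0037, -0.0051]] 0.05132380765981743 [ 0.89446874 -0.55090283 -0.54941348] [-0.49  0.55 -0.01  1.   -0.   -0.71]
knob 270 239 273 353 363 [ 0.59229088 -0.26589768  0.044     ] [ 0.54053183 -0.27720801  0.09913749] tool delta [-0.22844947  0.00661853  0.02854325]
arms 226 slope [0.004 0.013 0.107] mean [ 0.6133 -0.2559  0.1072]
arms 157 slope [0.005 0.004 0.103] mean [ 0.6071 -0.2794  0.1033]
arms 134 slope [-0.01  -0.017  0.103] mean [ 0.6112 -0.2763  0.103 ]
[-0.45462955 -0.41941514 -0.16876245] [ 0.5256773  -0.28225274  0.05226156]
18.05 [ 0.5257 -0.2823  0.0523] ang -167.76 [[-0.977, -0.212, 0.005], [-0.212, 0.977, -0.004], [-0.004, -0.005, -1.0]] j [-0.492  0.554 -0.012  0.999 -0.001 -0.706] F [-0.45 -0.42 -0.17] T [-0.02  0.   -0.05] w 0.0513 0.0
```

View pics/s1.png

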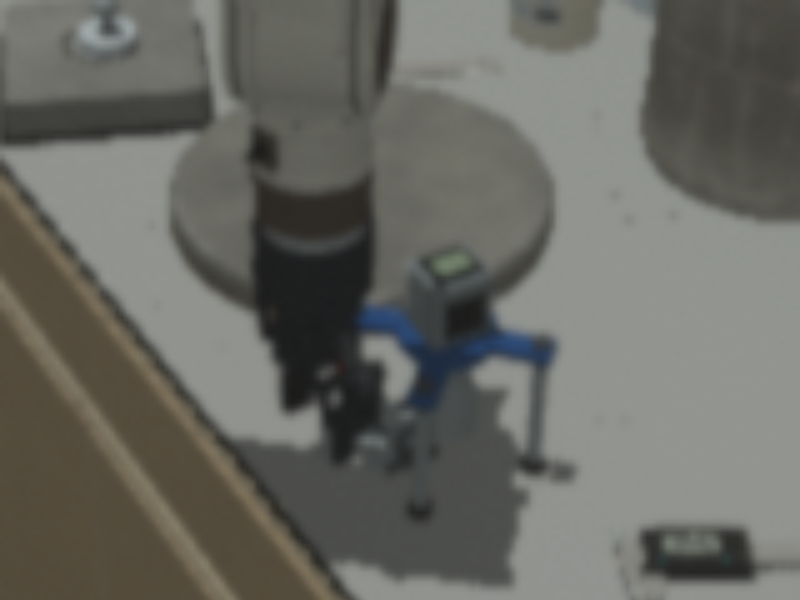

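The crop shows the lever up (knob near (330,370)) and the tester standing where it was. I'll withdraw upwards and move over the gauge body.

Request:
jog_arm:
  deltas:
    - {"fingers":0.6,"delta_pos":[0.01,0,-0.14],"yaw":0}
    - {"fingers":0.6,"delta_pos":[0.01,0,-0.28],"yaw":0}
    - {"fingers":0.6,"delta_pos":[0,0,-0.42],"yaw":0}
    - {"fingers":0.85,"delta_pos":[0,0,-0.56],"yaw":0}
    - {"fingers":0.85,"delta_pos":[-0.1,0,-0.65],"yaw":0}
    - {"fingers":0.85,"delta_pos":[-0.2,0,-0.65],"yaw":0}
    - {"fingers":0.85,"delta_pos":[-0.33,0.001,-0.65],"yaw":0}
    - {"fingers":0.85,"delta_pos":[-0.33,0.001,-0.65],"yaw":0}
    - {"fingers":0.85,"delta_pos":[-0.33,0.001,-0.65],"yaw":0}

```text
clock: 18.95
eef_pos: [0.6217, -0.2595, 0.2459]
tool_rot: [-0.107, 0.994, -0.002, 0.001]
ft_force: [-0.5, -0.0, 0.4]
grip_width: 0.0728
grasp_force: 0.0
```

```bash
cat > body.py <<'E'
from w import *
c,o,M=run('w7'); P=cloud(c); z=P[...,2]
m=(z>.150)&(z<.168)&(np.hypot(P[...,0]-.622,P[...,1]+.261)<.05); q=P[m]
print('body',len(q),np.median(q[:,2]),cv2.minAreaRect(q[:,:2].astype(np.float32)))
H=cv2.cvtColor(c['image'],cv2.COLOR_RGB2HSV).astype(int)
m=(H[...,0]>100)&(H[...,0]<130)&(H[...,1]>120)&(z>.095)&(z<.118); q=P[m]; print('arms',len(q),cv2.minAreaRect(q[:,:2].astype(np.float32)))
print(((M.T@(np.array([.622,-.261,.113])-o['eef_pos']))/.3).round(3))
E
python3 body.py
```

```text
19.0 [ 0.62103833 -0.25990889  0.2466685 ] [[-0.9771, -0.2125], [-0.2126, 0.9771], [-0.0019, -0.0041]] 0.07223051215129632 [-0.48453697  0.20141394 -0.12401784] [-0.4   0.6   0.6   1.56 -0.   -0.61]
knob 478 242 265 79 106 [ 0.5499853  -0.27525419  0.044     ] [ 0.54943818 -0.27496801  0.10908369] tool delta [0.24356352 0.00312783 0.67510133]
body 3160 0.15785934488067221 ((0.6198894381523132, -0.2593027353286743), (0.044445332139730453, 0.04002039134502411), 12.373444557189941)
arms 4061 ((0.6201127171516418, -0.2596593499183655), (0.109019935131073, 0.10919426381587982), 12.42273998260498)
[-0.002 -0.002  0.446]
```

View pics/w7.png

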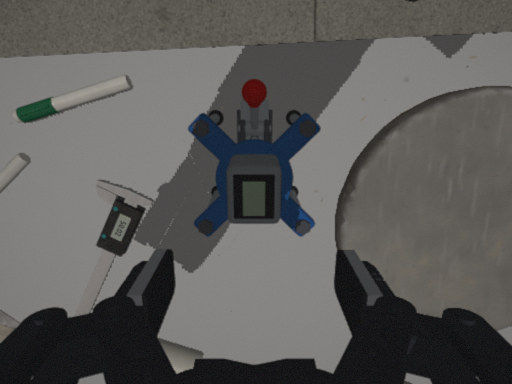

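The w7 view shows the lever fully up (knob at (254,93)) and the gauge body at (254,190), in line with the fingers. I'll descend and grip.

Request:
jog_arm:
  deltas:
    - {"fingers":0.85,"delta_pos":[0.003,0.003,0.13],"yaw":0}
    - {"fingers":0.85,"delta_pos":[0.003,0.003,0.26],"yaw":0}
    - {"fingers":0.85,"delta_pos":[0.003,0.003,0.37],"yaw":0}
    - {"fingers":0.85,"delta_pos":[0.003,0.003,0.449],"yaw":0}
    - {"fingers":0.85,"delta_pos":[0.003,0.003,0.449],"yaw":0}
    - {"fingers":0.6,"delta_pos":[0.003,0.003,0.449],"yaw":0}
    - {"fingers":0.3,"delta_pos":[0.003,0.003,0.449],"yaw":0}
    - {"fingers":0.3,"delta_pos":[0.003,0.003,0.449],"yaw":0}
    - {"fingers":0.3,"delta_pos":[0.003,0.003,0.449],"yaw":0}
    - {"fingers":0.3,"delta_pos":[0.003,0.003,0.449],"yaw":0}

```text
clock: 20.0
eef_pos: [0.6222, -0.2604, 0.1159]
tool_rot: [-0.107, 0.994, -0.003, 0.004]
ft_force: [-1.1, -0.4, 6.9]
grip_width: 0.0395
grasp_force: 62.4
```

```bash
python3 st.py
cat > ball.py <<'E'
from m import *
H=hsv(T); print('---')
k=np.zeros(H.shape[:2],bool); k[int(345*.64):int(385*.64),int(235*.64):int(280*.64)]=1
V=H[...,2]; sl=np.median(V[k])
m=k&(V>sl+25); m=cv2.morphologyEx(m.astype(np.uint8),cv2.MORPH_OPEN,np.ones((2,2)))
v,u=np.nonzero(m); print('disc bright',len(u),sl,ray(T,u.mean(),v.mean(),.052),u.mean(),v.mean())
z=PT[...,2]
for lo_,hi_ in((.047,.062),(.068,.1)):
    mm=k&(z>lo_)&(z<hi_); q=PT[mm]; print(lo_,len(q),q.mean(0),cv2.minEnclosingCircle(q[:,:2].astype(np.float32)))
x0,y0=int(240*.64),int(345*.64); print(V[y0:y0+24,x0:x0+24])
E
python3 ball.py | sed -n '/---/,$p'
```

```text
20.0 [ 0.6222 -0.2604  0.1159] ang -167.76 [[-0.977, -0.212, 0.009], [-0.212, 0.977, -0.005], [-0.007, -0.007, -1.0]] j [-0.396  0.644  0.326  1.243 -0.002 -0.609] F [-1.07 -0.39  6.93] T [ 0.48  0.35 -0.  ] w 0.0395 62.44445085525513
---
disc bright 141 103.0 [0.48251243 0.26031352 0.052     ] 164.77304964539007 233.40425531914894
0.047 133 [0.48795714 0.26010924 0.05206772] ((0.48793700337409973, 0.2601979374885559), 0.05652404576539993)
0.068 37 [0.48920854 0.26089668 0.08371502] ((0.48944398760795593, 0.2618086040019989), 0.011608554981648922)
[[ 99 100  98  98 100  98  99 100 100 101 103 105 105 104 102  99  98  97
   97  98 100 100 102 104]
 [100  98  98  99  99  98  99  99  99 101 104 105 105 104 102  99  98  98
   97 100 102 102 105 104]
 [101  99  99  99 100  99 100  99 100 101 103 104 103 102 100  99  98 101
  100 103 104 105 105 107]
 [102 100 100  99 100 101 101  99  98  97 100  99  98  96  95  96  97 100
  102 103 105 105 106 106]
 [103 100  99 100 101 101 100 100 105 109 111 108 106 103  97  90  93  97
  101 103 105 106 104 103]
 [103 102 102 102 101 100  99 111 134 150
[... 1178 characters left out ...]
04  95  92 105 131 161 181 189 191 192 192 190 185 174 159 135 110
   94  83  77  87  95  97]
 [113 107  97  87  94 109 132 153 169 177 181 179 171 159 141 123 110  96
   88  79  79  91  96  96]
 [113 110 102  90  87  97 108 121 137 147 151 148 138 124 110  98  94  87
   80  79  86  93  96  98]
 [112 113 108 100  93  91  96 101 109 116 119 115 109 104  97  94  86  80
   81  86  92  96  96  96]
 [114 113 114 110 103  95  89  90  96 101 102 100  98  95  93  89  84  83
   88  94  99  97  97  95]
 [114 116 114 112 109 101  94  88  90  93  95  94  91  86  86  87  88  92
   97  98  98  97  96  98]
 [114 115 116 114 111 108 101  97  96  95  92  89  86  85  88  91  96  99
  100 100  96  95  96  96]]
```

```bash
cat >> ball.py <<'E'
print('===')
m=(k&(V>122)).astype(np.uint8); cs,_=cv2.findContours(m,cv2.RETR_EXTERNAL,cv2.CHAIN_APPROX_NONE); c=max(cs,key=len)
(e,ax,an)=cv2.fitEllipse(c); print('disc ellipse',e,ax,ray(T,*e,.052))
kk=np.zeros_like(k);kk[212:255,145:190]=1; mb=(kk&(z>.068)&(z<.1)); vv,uu=np.nonzero(mb); print('ball px',uu.mean(),vv.mean(),ray(T,uu.mean(),vv.mean(),.078))
cs_=dict(S); HS=hsv(S); ms=blob((PS[...,2]>.045)&(PS[...,2]<.06),(295,245,335,280)); print('side disc',cen(ms),ray(S,*cen(ms)[:2],.052))
E
python3 ball.py | sed -n '/===/,$p'; python3 d.py .622 -.260 .25
```

```text
===
disc ellipse (163.89822387695312, 231.9838104248047) (14.209524154663086, 14.774128913879395) [0.48753599 0.26344093 0.052     ]
ball px 162.83783783783784 230.59459459459458 [0.48979529 0.26204222 0.078     ]
side disc (np.float64(201.1578947368421), np.float64(166.6315789473684), 57) [0.48506068 0.24980267 0.052     ]
delta [-0.003  -0.0016 -0.447 ]
```

Request:
jog_arm:
  deltas:
    - {"fingers":0.3,"delta_pos":[0,0,-0.02],"yaw":0}
    - {"fingers":0.3,"delta_pos":[0,0,-0.06],"yaw":0}
    - {"fingers":0.3,"delta_pos":[0,0,-0.15],"yaw":0}
    - {"fingers":0.3,"delta_pos":[0,0,-0.25],"yaw":0}
    - {"fingers":0.3,"delta_pos":[0,0,-0.35],"yaw":0}
    - {"fingers":0.3,"delta_pos":[0,0,-0.42],"yaw":0}
    - {"fingers":0.3,"delta_pos":[0,0,-0.42],"yaw":0}

```text
clock: 20.7
eef_pos: [0.6219, -0.2599, 0.2425]
tool_rot: [-0.107, 0.994, -0.004, 0.005]
ft_force: [0.8, 0.3, -8.8]
grip_width: 0.0394
grasp_force: 63.0
```

```bash
python3 st.py; for p in ".58 -.08 .245" ".53 .1 .245" ".486 .262 .245"; do python3 d.py $p; done
```

```text
20.7 [ 0.6219 -0.2599  0.2425] ang -167.73 [[-0.977, -0.212, 0.01], [-0.212, 0.977, -0.006], [-0.009, -0.008, -1.0]] j [-0.395  0.598  0.575  1.536 -0.002 -0.609] F [ 0.76  0.26 -8.77] T [-0.05 -0.21  0.03] w 0.0394 62.98294186592102
delta [ 0.0091  0.6156 -0.0135]
delta [ 0.0445  1.2373 -0.0191]
delta [ 0.0731  1.7961 -0.0241]
```

Request:
jog_arm:
  deltas:
    - {"fingers":0.3,"delta_pos":[0,0.07,0],"yaw":0}
    - {"fingers":0.3,"delta_pos":[-0.02,0.2,-0.01],"yaw":0}
    - {"fingers":0.3,"delta_pos":[-0.04,0.34,-0.01],"yaw":0}
    - {"fingers":0.3,"delta_pos":[-0.06,0.48,-0.01],"yaw":0}
    - {"fingers":0.3,"delta_pos":[-0.08,0.62,-0.01],"yaw":0}
    - {"fingers":0.3,"delta_pos":[-0.1,0.76,-0.015],"yaw":0}
    - {"fingers":0.3,"delta_pos":[-0.12,0.88,-0.015],"yaw":0}
    - {"fingers":0.3,"delta_pos":[-0.12,0.95,-0.015],"yaw":0}

```text
clock: 21.5
eef_pos: [0.5937, 0.0304, 0.2395]
tool_rot: [-0.108, 0.994, -0.001, 0.0]
ft_force: [0.3, -0.3, -10.4]
grip_width: 0.0392
grasp_force: 64.0
```

Request:
jog_arm:
  deltas:
    - {"fingers":0.3,"delta_pos":[-0.02,0.12,0],"yaw":0}
    - {"fingers":0.3,"delta_pos":[-0.03,0.24,0],"yaw":0}
    - {"fingers":0.3,"delta_pos":[-0.04,0.35,0],"yaw":0}
    - {"fingers":0.3,"delta_pos":[-0.05,0.43,0],"yaw":0}
    - {"fingers":0.3,"delta_pos":[-0.05,0.45,0],"yaw":0}
    - {"fingers":0.3,"delta_pos":[-0.05,0.45,0],"yaw":0}
    - {"fingers":0.3,"delta_pos":[-0.05,0.45,0],"yaw":0}

```text
clock: 22.2
eef_pos: [0.5805, 0.161, 0.2401]
tool_rot: [-0.107, 0.994, -0.003, 0.001]
ft_force: [-0.6, 0.1, -8.8]
grip_width: 0.0393
grasp_force: 64.1
```

```bash
cat > bl.py <<'E'
from w import *
c,o,M=run('w8'); P=cloud(c); z=P[...,2]
near=np.hypot(P[...,0]-.487,P[...,1]-.263)
m=(near<.04)&(z>.066)&(z<.1); v,u=np.nonzero(m); q=P[m]; print('ball',len(u),u.mean() if len(u) else 0,v.mean() if len(u) else 0,q.mean(0),q[:,2].max())
if len(u):
    e,r=cv2.minEnclosingCircle(np.c_[u,v].astype(np.float32)); print(e,r,ray(c,*e,.076),ray(c,u.mean(),v.mean(),.080))
m=(near<.045)&(z>.047)&(z<.058); q=P[m]; print('disc',len(q),cv2.minAreaRect(q[:,:2].astype(np.float32)),cv2.minEnclosingCircle(q[:,:2].astype(np.float32)))
E
python3 bl.py; python3 st.py
```

```text
22.25 [0.58082241 0.16065489 0.24047815] [[-0.9775, -0.2111], [-0.2111, 0.9774], [-0.0016, -0.0058]] 0.039327547075532945 [  1.32186411   0.2938064  -11.03550636] [ 0.27  0.45  0.32  1.45 -0.01  0.06]
knob 1749 233 277 70 121 [0.51143529 0.14650189 0.044     ] [0.50842656 0.14680978 0.23347446] tool delta [0.2370689  0.00648709 0.65452787]
ball 643 391.5863141524106 98.59720062208397 [0.48906867 0.26210419 0.08400839] 0.08939468237543137
(391.5, 98.5) 15.116316795349121 [0.4885039  0.26512799 0.076     ] [0.48879691 0.26368678 0.08      ]
disc 1660 ((0.4888228476047516, 0.2648530900478363), (0.048496708273887634, 0.05012236535549164), 12.403664588928223) ((0.48885729908943176, 0.2649334967136383), 0.025365673005580902)
22.25 [0.5808 0.1607 0.2405] ang -167.81 [[-0.977, -0.211, 0.003], [-0.211, 0.977, -0.005], [-0.002, -0.006, -1.0]] j [ 0.273  0.446  0.322  1.446 -0.006  0.06 ] F [  1.32   0.29 -11.04] T [-0.01 -0.08 -0.02] w 0.0393 64.08626317977905
```

View pics/w8.png

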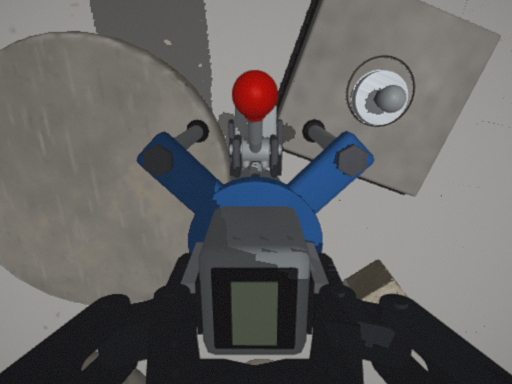

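The w8 view shows the ball at (391,98) on its disc, with the tester held level. I'll move over it and come down to just above contact.

Request:
jog_arm:
  deltas:
    - {"fingers":0.3,"delta_pos":[0.05,0.08,0],"yaw":0}
    - {"fingers":0.3,"delta_pos":[0.11,0.19,0],"yaw":0}
    - {"fingers":0.3,"delta_pos":[0.17,0.3,0],"yaw":0}
    - {"fingers":0.3,"delta_pos":[0.21,0.38,0],"yaw":0}
    - {"fingers":0.3,"delta_pos":[0.223,0.402,0],"yaw":0}
    - {"fingers":0.3,"delta_pos":[0.223,0.402,0.05],"yaw":0}
    - {"fingers":0.3,"delta_pos":[0.223,0.402,0.1],"yaw":0}
    - {"fingers":0.3,"delta_pos":[0.223,0.402,0.14],"yaw":0}
    - {"fingers":0.3,"delta_pos":[0.223,0.402,0.14],"yaw":0}
    - {"fingers":0.3,"delta_pos":[0.223,0.402,0.14],"yaw":0}

```text
clock: 23.25
eef_pos: [0.4906, 0.2646, 0.1986]
tool_rot: [-0.106, 0.994, -0.002, 0.002]
ft_force: [0.1, 0.0, -9.3]
grip_width: 0.0394
grasp_force: 64.7
```

```bash
python3 st.py; python3 d.py .490 .2645 .175;python3 d.py .490 .2645 .156
```

```text
23.25 [0.4906 0.2646 0.1986] ang -167.82 [[-0.977, -0.211, 0.004], [-0.211, 0.977, -0.004], [-0.003, -0.005, -1.0]] j [ 0.498  0.369  0.097  1.297 -0.006  0.285] F [ 0.08  0.01 -9.28] T [ 0.06 -0.12  0.01] w 0.0394 64.72766876220703
delta [0.0024 0.0006 0.0785]
delta [0.0026 0.0009 0.1419]
```

Request:
jog_arm:
  deltas:
    - {"fingers":0.3,"delta_pos":[0.002,0,0.02],"yaw":0}
    - {"fingers":0.3,"delta_pos":[0.002,0,0.04],"yaw":0}
    - {"fingers":0.3,"delta_pos":[0.002,0,0.06],"yaw":0}
    - {"fingers":0.3,"delta_pos":[0.002,0,0.08],"yaw":0}
    - {"fingers":0.3,"delta_pos":[0.002,0,0.095],"yaw":0}
    - {"fingers":0.3,"delta_pos":[0.002,0,0.095],"yaw":0}
    - {"fingers":0.3,"delta_pos":[0.002,0,0.095],"yaw":0}

```text
clock: 23.95
eef_pos: [0.4898, 0.2651, 0.17]
tool_rot: [-0.107, 0.994, -0.002, 0.002]
ft_force: [0.5, -0.5, -9.2]
grip_width: 0.0394
grasp_force: 64.8
```

```bash
for i in 1 2 3 4; do python3 - <<'E'
from h import *
o=bot.get_obs();print(o['eef_pos'].round(4),o['ft_force'].round(2),o['ft_torque'].round(2))
bot.camera('wrist')
E
done
```

```text
[0.4898 0.2651 0.17  ] [ 0.47 -0.55 -9.21] [ 0.06 -0.11  0.  ]
[0.49   0.2653 0.1703] [ 0.33  0.66 -9.19] [ 0.02 -0.1   0.  ]
[0.4901 0.2653 0.1705] [ 0.19  0.15 -9.34] [ 0.   -0.04  0.03]
[0.4902 0.2653 0.1705] [-0.25  0.02 -9.87] [-0.   -0.05 -0.  ]
```

No rim contact, so the ball is entering the bore. I'll continue down gently.

Request:
jog_arm:
  deltas:
    - {"fingers":0.3,"delta_pos":[0,0,0.012],"yaw":0}
    - {"fingers":0.3,"delta_pos":[0,0,0.024],"yaw":0}
    - {"fingers":0.3,"delta_pos":[0,0,0.034],"yaw":0}
    - {"fingers":0.3,"delta_pos":[0,0,0.041],"yaw":0}
    - {"fingers":0.3,"delta_pos":[0,0,0.041],"yaw":0}
    - {"fingers":0.3,"delta_pos":[0,0,0.041],"yaw":0}

```text
clock: 24.75
eef_pos: [0.4899, 0.2651, 0.1582]
tool_rot: [-0.107, 0.994, -0.002, 0.002]
ft_force: [-1.2, -0.6, -5.6]
grip_width: 0.0396
grasp_force: 65.2
```

Request:
jog_arm:
  deltas:
    - {"fingers":0.3,"delta_pos":[0,0,0.004],"yaw":0}
    - {"fingers":0.3,"delta_pos":[0,0,0.007],"yaw":0}
    - {"fingers":0.3,"delta_pos":[0,0,0.007],"yaw":0}
    - {"fingers":0.3,"delta_pos":[0,0,0.007],"yaw":0}

```text
clock: 25.15
eef_pos: [0.4901, 0.2651, 0.1561]
tool_rot: [-0.107, 0.994, -0.002, 0.002]
ft_force: [-0.0, -1.2, -2.7]
grip_width: 0.0394
grasp_force: 65.7
```

```bash
for i in 1 2 3; do python3 - <<'E'
from h import *
o=bot.get_obs();print(o['eef_pos'].round(4),o['ft_force'].round(2),o['ft_torque'].round(2))
bot.camera('wrist')
E
done
```

```text
[0.4901 0.2651 0.1561] [-0.05 -1.16 -2.65] [-0.24  0.41  0.03]
[0.4901 0.2651 0.1561] [-1.67 -1.37 -3.17] [-0.27  0.38  0.03]
[0.4901 0.2651 0.1561] [-1.25 -1.35 -3.24] [-0.26  0.44  0.02]
```

Request:
jog_arm:
  deltas:
    - {"fingers":0.3,"delta_pos":[0.002,-0.002,0],"yaw":0}
    - {"fingers":0.3,"delta_pos":[0.002,-0.002,0.003],"yaw":0}
    - {"fingers":0.3,"delta_pos":[0.002,-0.002,0.005],"yaw":0}
    - {"fingers":0.3,"delta_pos":[0.002,-0.002,0.005],"yaw":0}
    - {"fingers":0.3,"delta_pos":[0.002,-0.002,0.005],"yaw":0}

```text
clock: 25.8
eef_pos: [0.4903, 0.2649, 0.156]
tool_rot: [-0.107, 0.994, -0.001, 0.003]
ft_force: [-1.3, -1.9, 5.2]
grip_width: 0.0391
grasp_force: 66.9
```

Run:
```python
from h import *
from tt import chk
for i in range(2):
    o=bot.get_obs();print(o['eef_pos'].round(4),o['ft_force'].round(2),o['ft_torque'].round(2)); c=cam('side')
chk(c,.489,.265,.04); c2=cam('top'); chk(c2,.489,.265,.04)
p=proj(c,[.45,.26,.1]);u,v=map(int,p);print(u,v)
a=c['image'][v-60:v+60,u-80:u+80,::-1]; cv2.imwrite('pics/s2.png',cv2.resize(a,(800,600),interpolation=cv2.INTER_CUBIC))
```

```text
[0.4903 0.2649 0.156 ] [-1.29 -1.93  5.2 ] [-0.17  0.78  0.09]
[0.4903 0.2649 0.156 ] [-1.15 -1.58  4.98] [-0.12  0.82  0.1 ]
arms 47 slope [-0.01  -0.022  0.142] mean [0.463  0.2528 0.1428]
arms 126 slope [-0.007  0.055  0.15 ] mean [0.4797 0.2372 0.1481]
191 156
```

View pics/s2.png

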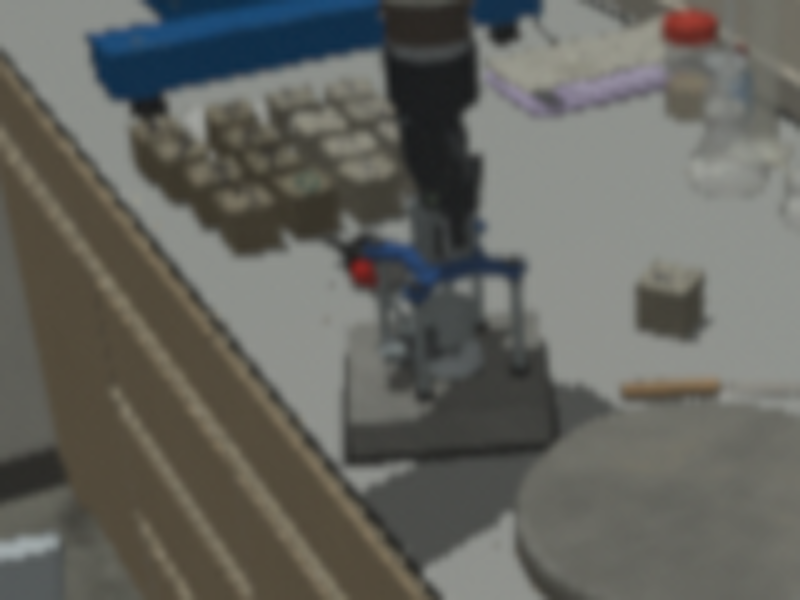

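The crop shows the tester on the slab with its feet down and the lever still up (knob at (360,270)). The contact force confirms the feet are seated. I'll relieve the push, let go and rise.

Request:
jog_arm:
  deltas:
    - {"fingers":0.3,"delta_pos":[0,0,-0.003],"yaw":0}
    - {"fingers":0.3,"delta_pos":[0,0,-0.004],"yaw":0}
    - {"fingers":0.6,"delta_pos":[0,0,-0.004],"yaw":0}
    - {"fingers":0.85,"delta_pos":[0,0,-0.004],"yaw":0}
    - {"fingers":0.85,"delta_pos":[0,0,-0.004],"yaw":0}
    - {"fingers":0.85,"delta_pos":[0,0,-0.004],"yaw":0}
    - {"fingers":0.85,"delta_pos":[0,0,-0.1],"yaw":0}
    - {"fingers":0.85,"delta_pos":[0,0,-0.24],"yaw":0}
    - {"fingers":0.85,"delta_pos":[0,0,-0.38],"yaw":0}
    - {"fingers":0.5,"delta_pos":[0,0,-0.42],"yaw":0}
    - {"fingers":0.1,"delta_pos":[0,0,-0.42],"yaw":0}
    - {"fingers":0,"delta_pos":[0,0,-0.42],"yaw":0}

```text
clock: 27.15
eef_pos: [0.4885, 0.2647, 0.2789]
tool_rot: [-0.107, 0.994, -0.003, 0.001]
ft_force: [-0.1, -1.1, -1.4]
grip_width: 0.0292
grasp_force: 0.0
```

```bash
cat > b2.py <<'E'
from w import *
import sys
c,o,M=run(sys.argv[1]); P=cloud(c); z=P[...,2]
m=(z>.185)&(z<.21)&(np.hypot(P[...,0]-.489,P[...,1]-.265)<.06); q=P[m]
if len(q): print('body',len(q),np.median(q[:,2]),cv2.minAreaRect(q[:,:2].astype(np.float32)))
H=cv2.cvtColor(c['image'],cv2.COLOR_RGB2HSV).astype(int)
m=(H[...,0]>100)&(H[...,0]<130)&(H[...,1]>120)&(z>.12)&(z<.165)&(np.hypot(P[...,0]-.489,P[...,1]-.265)<.1); q=P[m]
if len(q):
    A=np.c_[q[:,:2]-[.489,.265],np.ones(len(q))]; print('arms',len(q),cv2.minAreaRect(q[:,:2].astype(np.float32)),np.linalg.lstsq(A,q[:,2],rcond=None)[0])
E
python3 b2.py w9; python3 st.py
```

```text
27.2 [0.48812111 0.26442035 0.27811795] [[-0.9772, -0.2123], [-0.2123, 0.9772], [-0.0001, -0.0059]] 0.02167950677605926 [ 0.4309469   0.47287148 -1.06522063] [ 0.5   0.34  0.26  1.49 -0.01  0.29]
knob 552 242 267 81 110 [0.42049834 0.25036026 0.044     ] [0.41846266 0.25043271 0.15361999] tool delta [0.23027127 0.00663735 0.78035277]
body 3386 0.19779964052316745 ((0.48851823806762695, 0.26596224308013916), (0.044820692390203476, 0.04140021651983261), 12.569196701049805)
arms 4358 ((0.48863813281059265, 0.26547205448150635), (0.10918613523244858, 0.10919555276632309), 12.579646110534668) [-0.00025951  0.00249893  0.14701753]
27.2 [0.4881 0.2644 0.2781] ang -167.74 [[-0.977, -0.212, 0.001], [-0.212, 0.977, -0.006], [-0.0, -0.006, -1.0]] j [ 0.5    0.341  0.263  1.494 -0.006  0.286] F [ 0.43  0.47 -1.07] T [0.   0.02 0.03] w 0.0217 0.0
```

Tester level (arm slope about 0.1°, top at 0.198 m). Now the shut fingers go over the raised knob and press it down along its arc.

Request:
jog_arm:
  deltas:
    - {"fingers":0,"delta_pos":[0.12,0.004,0.05],"yaw":0}
    - {"fingers":0,"delta_pos":[0.247,0.004,0.15],"yaw":0}
    - {"fingers":0,"delta_pos":[0.247,0.004,0.28],"yaw":0}
    - {"fingers":0,"delta_pos":[0.247,0.004,0.365],"yaw":0}
    - {"fingers":0,"delta_pos":[0.247,0.004,0.375],"yaw":0}
    - {"fingers":0,"delta_pos":[0.247,0.004,0.375],"yaw":0}

```text
clock: 27.8
eef_pos: [0.4157, 0.2492, 0.166]
tool_rot: [-0.107, 0.994, -0.003, 0.0]
ft_force: [0.4, -0.6, 0.3]
grip_width: 0.0002
grasp_force: 0.0
```

```bash
python3 w.py w10; python3 st.py
python3 - <<'E'
import numpy as np
c=dict(np.load('pics/w10.npz'))
import sys; sys.path.insert(0,'.')
from h import *
H=cv2.cvtColor(c['image'],cv2.COLOR_RGB2HSV).astype(int)
m=((H[...,0]<8)|(H[...,0]>172))&(H[...,1]>140)&(H[...,2]>70)
q=cloud(c)[m]; print(len(q), q.max(0) if len(q) else 0, q.mean(0) if len(q) else 0)
E
```

```text
27.85 [0.41680667 0.24982646 0.16737427] [[-0.9772, -0.2122], [-0.2122, 0.9772], [-0.0026, -0.0052]] -7.622030758963626e-05 [-0.36149733  0.26466012  0.13822663] [ 0.54  0.25 -0.15  1.17 -0.01  0.33]
knob 499 235 272 225 250 [0.45932187 0.25807132 0.044     ] [0.41141803 0.24857177 0.15048889] tool delta [-0.14324674 -0.00108854  0.41163439]
27.85 [0.4168 0.2498 0.1674] ang -167.75 [[-0.977, -0.212, 0.004], [-0.212, 0.977, -0.004], [-0.003, -0.005, -1.0]] j [ 0.544  0.251 -0.152  1.167 -0.006  0.33 ] F [-0.36  0.26  0.14] T [-0.   -0.09  0.04] w -0.0001 0.0
499 [0.42242593 0.26028804 0.30895561] [0.41192269 0.24882605 0.15063093]
```

View pics/w10.png

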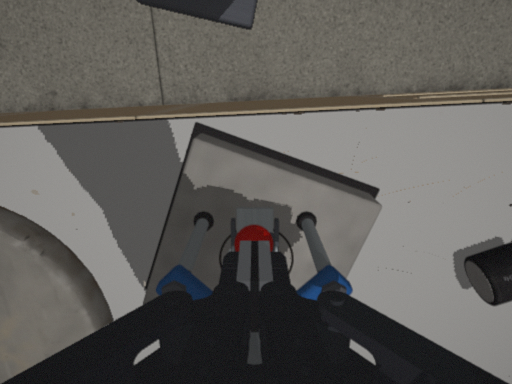

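The w10 view shows the shut fingertips centred over the knob at (255,238). I'll press along the arc.

Request:
jog_arm:
  deltas:
    - {"fingers":0,"delta_pos":[0,0,0.031],"yaw":0}
    - {"fingers":0,"delta_pos":[0.027,0,0.049],"yaw":0}
    - {"fingers":0,"delta_pos":[0.048,0,0.068],"yaw":0}
    - {"fingers":0,"delta_pos":[0.067,0,0.086],"yaw":0}
    - {"fingers":0,"delta_pos":[0.081,0,0.105],"yaw":0}
    - {"fingers":0,"delta_pos":[0.081,0,0.105],"yaw":0}

```text
clock: 28.45
eef_pos: [0.3901, 0.2441, 0.1357]
tool_rot: [-0.107, 0.994, -0.002, -0.0]
ft_force: [-5.1, -0.3, 6.8]
grip_width: -0.0003
grasp_force: 3.3
```

```bash
python3 b2.py w11; python3 st.py
```

```text
28.5 [0.39042613 0.2441789  0.13595036] [[-0.977, -0.2132], [-0.2132, 0.977], [0.0001, -0.0041]] -7.652356746178686e-05 [-5.70142723 -0.25653732  7.23819979] [ 0.56  0.23 -0.27  1.07 -0.    0.35]
knob 21 235 256 240 250 [0.43097281 0.2438997  0.044     ] [0.39150519 0.23711156 0.1266917 ] tool delta [-0.13188848 -0.02846943  0.30660368]
arms 26 ((0.44903209805488586, 0.20675723254680634), (0.0006787323509342968, 0.009642704389989376), 58.226959228515625) [-1.21284284e+00 -1.58949872e+00 -8.13719838e-05]
28.5 [0.3904 0.2442 0.136 ] ang -167.69 [[-0.977, -0.213, 0.001], [-0.213, 0.977, -0.004], [0.0, -0.004, -1.0]] j [ 0.561  0.232 -0.266  1.074 -0.004  0.347] F [-5.7  -0.26  7.24] T [-0.11  1.12 -0.04] w -0.0001 3.490491583943367
```

Request:
jog_arm:
  deltas:
    - {"fingers":0,"delta_pos":[-0.008,0,0.012],"yaw":0}
    - {"fingers":0,"delta_pos":[-0.002,0,0.026],"yaw":0}
    - {"fingers":0,"delta_pos":[0.005,0,0.04],"yaw":0}
    - {"fingers":0,"delta_pos":[0.01,0,0.052],"yaw":0}
    - {"fingers":0,"delta_pos":[0.014,0,0.064],"yaw":0}
    - {"fingers":0,"delta_pos":[0.018,0,0.075],"yaw":0}

```text
clock: 29.1
eef_pos: [0.388, 0.2433, 0.1129]
tool_rot: [-0.107, 0.994, -0.002, 0.002]
ft_force: [0.1, 0.4, 0.8]
grip_width: 0.0003
grasp_force: 0.0
```

```bash
python3 st.py
```

```text
29.1 [0.388  0.2433 0.1129] ang -167.75 [[-0.977, -0.212, 0.005], [-0.212, 0.977, -0.004], [-0.004, -0.005, -1.0]] j [ 0.564  0.248 -0.311  1.009 -0.006  0.35 ] F [0.13 0.36 0.79] T [-0.01 -0.03  0.04] w 0.0003 0.0
```

It has snapped over. Now a gentle press to make sure it is fully down.

Request:
jog_arm:
  deltas:
    - {"fingers":0,"delta_pos":[0.022,0,0.02],"yaw":0}
    - {"fingers":0,"delta_pos":[0.022,0,0.036],"yaw":0}
    - {"fingers":0,"delta_pos":[0.022,0,0.044],"yaw":0}
    - {"fingers":0,"delta_pos":[0.022,0,0.048],"yaw":0}
    - {"fingers":0,"delta_pos":[0.022,0,0.05],"yaw":0}

```text
clock: 29.6
eef_pos: [0.3817, 0.242, 0.0982]
tool_rot: [-0.107, 0.994, -0.002, 0.002]
ft_force: [-0.0, -0.3, 0.6]
grip_width: -0.0004
grasp_force: 0.0
```

```bash
python3 st.py
```

```text
29.6 [0.3817 0.242  0.0982] ang -167.75 [[-0.977, -0.212, 0.005], [-0.212, 0.977, -0.004], [-0.004, -0.005, -1.0]] j [ 0.569  0.254 -0.348  0.967 -0.006  0.355] F [-0.01 -0.27  0.55] T [-0.04  0.01  0.03] w -0.0004 0.0
```

Request:
jog_arm:
  deltas:
    - {"fingers":0,"delta_pos":[0,0,0.004],"yaw":0}
    - {"fingers":0,"delta_pos":[0,0,0.007],"yaw":0}
    - {"fingers":0,"delta_pos":[0,0,0.007],"yaw":0}
    - {"fingers":0,"delta_pos":[0,0,0.007],"yaw":0}

```text
clock: 30.0
eef_pos: [0.3817, 0.242, 0.0966]
tool_rot: [-0.107, 0.994, -0.002, 0.002]
ft_force: [-2.2, 0.0, 3.6]
grip_width: 0.0001
grasp_force: 1.8
```

```bash
python3 st.py
```

```text
30.0 [0.3817 0.242  0.0966] ang -167.74 [[-0.977, -0.212, 0.005], [-0.212, 0.977, -0.004], [-0.004, -0.005, -1.0]] j [ 0.569  0.256 -0.35   0.962 -0.006  0.355] F [-2.24  0.01  3.63] T [-0.04  0.27  0.01] w 0.0001 1.8431614246219397
```

Firm contact at full depth (3.6 N). I'll withdraw and check.

Request:
jog_arm:
  deltas:
    - {"fingers":0,"delta_pos":[0.02,0,-0.1],"yaw":0}
    - {"fingers":0,"delta_pos":[0.02,0,-0.25],"yaw":0}
    - {"fingers":0,"delta_pos":[0,0,-0.4],"yaw":0}
    - {"fingers":0,"delta_pos":[-0.1,0,-0.55],"yaw":0}
    - {"fingers":0,"delta_pos":[-0.22,0,-0.62],"yaw":0}
    - {"fingers":0,"delta_pos":[-0.35,0,-0.62],"yaw":0}
    - {"fingers":0,"delta_pos":[-0.35,0,-0.62],"yaw":0}
    - {"fingers":0,"delta_pos":[-0.35,0,-0.62],"yaw":0}

```text
clock: 30.8
eef_pos: [0.4836, 0.2647, 0.2811]
tool_rot: [-0.106, 0.994, -0.003, 0.001]
ft_force: [-0.7, -0.3, -0.1]
grip_width: 0.0003
grasp_force: 0.0
```

```bash
python3 b2.py w12; python3 st.py
python3 - <<'E'
from h import *
c=dict(np.load('pics/w12.npz')); H=cv2.cvtColor(c['image'],cv2.COLOR_RGB2HSV).astype(int)
m=((H[...,0]<8)|(H[...,0]>172))&(H[...,1]>140)&(H[...,2]>70); v,u=np.nonzero(m); q=cloud(c)[m]; print('knob top',np.percentile(q[:,2],90),ray(c,u.mean(),v.mean(),.089))
E
```

```text
30.85 [0.48280102 0.2645245  0.28148031] [[-0.9773, -0.2121], [-0.2121, 0.9772], [-0.001, -0.0056]] -0.00029236810715264585 [-0.64337803  0.235488    0.22285797] [ 0.5   0.33  0.26  1.5  -0.01  0.29]
knob 444 244 264 46 73 [0.3801054  0.24159916 0.044     ] [0.38395764 0.24288024 0.09640656] tool delta [0.35154078 0.00231993 0.79124439]
body 3310 0.1977863823298046 ((0.48921817541122437, 0.26645806431770325), (0.04530397802591324, 0.04076407477259636), 12.471094131469727)
arms 4245 ((0.4888400137424469, 0.2652588188648224), (0.10916365683078766, 0.10989769548177719), 12.602872848510742) [0.0015319  0.00193274 0.14701206]
30.85 [0.4828 0.2645 0.2815] ang -167.76 [[-0.977, -0.212, 0.002], [-0.212, 0.977, -0.005], [-0.001, -0.006, -1.0]] j [ 0.504  0.33   0.256  1.497 -0.006  0.291] F [-0.64  0.24  0.22] T [ 0.02 -0.02 -0.02] w -0.0003 0.0
knob top 0.09912859699696133 [0.38356242 0.24265376 0.089     ]
```

View pics/w12.png

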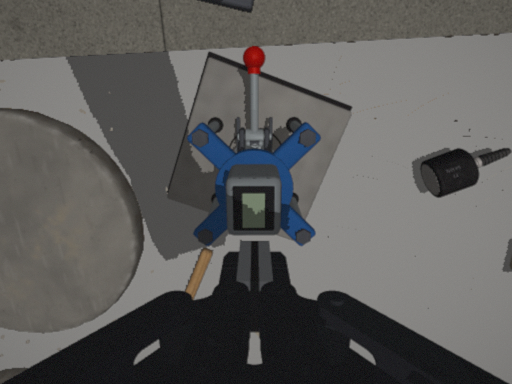

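The w12 view shows the lever down (knob at (254,58), top at 0.099 m as expected when locked). The tester is level on its four feet on the slab, and the arm is clear.

```bash
python3 -c "
from workcell import bot
print(bot.job_done())"
```

```text
the job is handed in; nothing more can be done
None
```

The tester is on the slab with the ball home, the lever is pressed fully down so the coupler should be locked, it stands level on its four feet, and the job is handed in at about 31 s; I saw no contact with the marker, spatula or cube but did not re-measure their positions.

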